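Refill the polish tin dispenser

ROBOT

A 6-joint arm with a two-finger parallel gripper is mounted at the origin on the work surface. World frame = base frame: x ahead of the robot, y to its left, z up, the work surface at z = 0. Lengths are in mm, angles in rad, forces in N, time in s.
With the tool pointing down it reaches from about 350 to 775 mm from the base axis. Payload 7.3 kg.
Tool frame: the origin (TCP) lies at the very end of the fingers, on their centre line; the grasp point (between the pads) lies 19 mm behind it; z points along the fingers, y is the line along which they close (so a half turn about z gives the same grasp; the last joint's range is limited). The gripper opens to 92 mm and grips with 3 to 60 N. Pads are 19 mm wide; open, the fingers measure 130 mm over their backs; the gripper's body (75 mm by 190 mm) begins 47 mm behind the grasp point.
Start: joints at [1.021, 0.342, 1.524, -0, 1.275, -0.146], TCP at [206.268, 482.802, 226.741] pointing down, gripper open.
Joint ranges: [-2.53, 2.53], [-0.77, 2.02], [0.04, 2.7], [-1, 4.14], [0.28, 2.66], [-3.11, 3.11]. Speed limits (rad/s): [2.57, 2.57, 3.14, 3.14, 3.14, 3.14].

INTERFACE

Orientations are given as [roll, pitch, yaw] about the fixed x, y, z axes, in that order (R = Rz(yaw) Ry(pitch) Rx(roll)).
In Python, from plant import bot gives the robot as it stands.
- The arm moves only by the tool apply_moves, never from a script. Its argument "motion" is text: rows parted by semicolons, each of 4 numbers parted by spaces: the shift along the tool's x, y, z in m, then the turn about the tool's z in degrees. A call has 1 to 8 rows; each row shifts and turns the commanded pose from where the row before left it, along the tool's axes as they then stand; what a row does not reach is not made up. A row lasts 1/8 s, in which the tool goes at most 62.5 mm and 10.7 degrees, less where a joint would pass 70% of its speed; a pose out of reach is approached as far as the arm can. A call with a gripper value outside its range is refused whole. "fingers" is the opening, from -1 (shut) to 1 (fully open), set as the call begins (left out, the last holds). The fingers move at their own pace and stop on an object; the grip force is fixed at half the most. Time passes only in rows, so rows that do not move let the fingers close. It gives the time, the measured TCP pose, the force, the opening and the grip force at its end, in the units of the state.
- bot.get_obs(): the state, without advancing time (a new reading comes with each control period).
- bot.capture(name): name is "scene" or "top" or "wrist"; returns a dict with "img" (420x560x3 uint8, blue, green, red), "range_z" (420x560 float32, mm along the optical axis (not along the pixel's ray), 0 where there is no reading), "fx", "fy", "cx", "cy" (pixels), "world_from_camera" (4x4, takes a point from camera to world coordinates); the wrist camera has in their place "mount" (4x4, takes a point from camera to tool coordinates, whose origin is the TCP and whose axes are the flange's). Camera axes: x right, y down, z forward; pixel columns grow to the right and rows downward; lengths in mm; the calibration is good to about 2 mm. A picture is of the moment at which its call begins: read the wrist's pose just before it.
- bot.close_job(): hands the job in; it is judged then, once.
Trained networks look in a picture, given as the dict that the camera call returned (one of the last four; its "shot" number tells which), for a name from the list of things; names that differ only in an ending like _2 or _b are one class to them, and where a whole thing is asked for, a point or a joint stands for the part that bears it (a point fixed in the world has none). Each returns a list of dicts, best first, with "p" (0 to 1); they miss things now and then, are a little off and sometimes report something else, mostly with a low value. They report only what shows in the picture. A call takes as long as a camera call. They do not tell look-alikes from the thing itself.
- bot.cut_out(picture, thing): "pixels" (420x560 bool, what is visible of it) and "point" ([column, row] in pixels, amid what is visible of it).
The state is a dict: "time": time; "joint_positions": joint angles; "dq": joint speeds; "tau": joint torques, N m; "tool_pos": TCP position; "tcp_rot": TCP orientation; "contact_force": force on the tool from outside, world axes, zero at the start; "moment": the same for the moment, N m; "grip_width": finger opening in mm; "finger_force": force on a finger pad.
Only numpy, scipy, OpenCV 4.12 (cv2) and the standard library are available. Lean on these libraries where they do the work, as an engineer would, in place of code of your own. Each camera call takes 0.05 s, during which the arm holds its last target. There are 200 camera calls.

TASK

Refill the polish tin dispenser: turn its lid anticlockwise (seen from above) about a quarter turn until it is free, lift it off and leave it in the small steel dish, then drop small polish tins into the clear tube, one on another and lying flat, until the top of the stack reaches the black line round the tube, no tin more (one may be in there already). Only after that press the spring plunger on the dispenser all the way down to its stop for about half a second and let it come up again; finish with every spare small tin lying in the open wooden shoe shine box, and do not knock over the cream jar that stands among them.

Things in the scene. Friction and masses are not known exactly. Their poses are not given: they have to be found in the camera images.
- dispenser: the dispenser, fixed: dark wooden board 100 mm (x) by 200 mm (y), 20 mm thick. Origin: centre of its underside, z up. In its frame a clear tube stands at y = +50 mm and a spring plunger at y = -50 mm. Tube: bore 50 mm, outside 56 mm, floor 24 mm and rim 82 mm above the table.
- tube_floor (a point): centre of the tube's inner floor; axes as the dispenser
- tube_mouth (a point): centre of the tube's mouth, at rim height, 58 mm above tube_floor; axes as the dispenser. Two aluminium hooks stand over the rim on the +x and -x sides, 26 to 38 mm from the tube axis, 25 mm wide, tops 12 mm above the rim; on the +y and -y sides nothing rises above the rim.
- tube_mark (a point): point on the tube axis at the height of the black line round the tube, 48 mm above tube_floor: just three tins
- plunger (a joint): plunger travel in m: 0 is up, 0.012 is down at its stop; a spring drives it back (about 2.4 N to start, 7.2 N at the stop)
- plunger_top (a point): centre of the top of the plunger's round black head (36 mm diameter, 70 mm above the table when up); moves with it
- lid: black bayonet lid, 70 g. Origin: centre of its underside, z up. Plug 44 mm diameter (z 0 to 6 mm), hub 48 mm diameter (z 6 to 20), two lugs to +-31 mm along x (16 mm wide, z 6 to 11), on top a grip bar 44 mm long along x, 12 mm wide, z 20 to 42 mm. Starts on the tube, lugs under the hooks, its x along the dispenser's x. Turned anticlockwise it is free beyond 0.75 rad, up to a stop at 2.3 rad; best lifted near 1.4 rad.
- dish: loose shallow stainless steel dish, 130 mm across the rim, 22 mm high, flat floor about 105 mm across and 3 mm thick. Origin: centre of its underside
- shine_box: fixed open wooden shoe shine box, 150 mm (x) by 230 mm (y), 55 mm high, walls and floor 8 mm thick, empty. Origin: centre of its underside, z up
- box_floor (a point): centre of the box's inner floor (134 by 214 mm), axes as the box
- cream_jar: bystander: small glass jar, 36 mm diameter, 45 mm high, standing among the tins. Origin: centre of its underside
- tin1: small flat round polish tin, plain steel, 44 mm diameter, 16 mm thick, about 40 g; seven alike may exist, each may be absent (None from the start). Origin: centre of its underside; z is its axis. If present it lies flat on the table at the start.
- tin2: small flat round polish tin, plain steel, 44 mm diameter, 16 mm thick, about 40 g; seven alike may exist, each may be absent (None from the start). Origin: centre of its underside; z is its axis. If present it lies flat on the table at the start.
- tin3: small flat round polish tin, plain steel, 44 mm diameter, 16 mm thick, about 40 g; seven alike may exist, each may be absent (None from the start). Origin: centre of its underside; z is its axis. If present it lies flat on the table at the start.
- tin4: small flat round polish tin, plain steel, 44 mm diameter, 16 mm thick, about 40 g; seven alike may exist, each may be absent (None from the start). Origin: centre of its underside; z is its axis. If present it lies flat on the table at the start.
- tin5: small flat round polish tin, plain steel, 44 mm diameter, 16 mm thick, about 40 g; seven alike may exist, each may be absent (None from the start). Origin: centre of its underside; z is its axis. If present it lies flat on the table at the start.
- tin6: small flat round polish tin, plain steel, 44 mm diameter, 16 mm thick, about 40 g; seven alike may exist, each may be absent (None from the start). Origin: centre of its underside; z is its axis. If present it lies in the bottom of the tube at the start.
- tin7: small flat round polish tin, plain steel, 44 mm diameter, 16 mm thick, about 40 g; seven alike may exist, each may be absent (None from the start). Origin: centre of its underside; z is its axis. If present it lies flat on the table at the start.
Not all that is in view belongs to the job. Leave any blue or pink look-alike of the tin4 alone.

How it is judged (in metres and radians):
On the way, in this order (a step that is already met when the one before it is completed fails the run):
1. the lid is turned free (over 0.75 rad) while still on the tube (horizontal distance between lid and tube_mouth below 0.012 m and z of lid in the frame of tube_mouth below 0.001 m and angle between the x axis of lid and the x axis of dispenser, either way round above 0.75 rad), for 0.05 s.
2. the lid lies in the dish (horizontal distance between lid and dish below 0.045 m and z of lid in the frame of dish between -0.005 and 0.035 m), for 0.2 s.
3. the stack of tins in the tube reaches the line (((horizontal distance between tin1 and tube_floor below 0.009 m and z of tin1 in the frame of tube_floor between 0.028 and 0.037 m and angle between the z axis of tin1 and the z axis of dispenser, either way round below 0.3 rad) or (horizontal distance between tin2 and tube_floor below 0.009 m and z of tin2 in the frame of tube_floor between 0.028 and 0.037 m and angle between the z axis of tin2 and the z axis of dispenser, either way round below 0.3 rad) or (horizontal distance between tin3 and tube_floor below 0.009 m and z of tin3 in the frame of tube_floor between 0.028 and 0.037 m and angle between the z axis of tin3 and the z axis of dispenser, either way round below 0.3 rad) or (horizontal distance between tin4 and tube_floor below 0.009 m and z of tin4 in the frame of tube_floor between 0.028 and 0.037 m and angle between the z axis of tin4 and the z axis of dispenser, either way round below 0.3 rad) or (horizontal distance between tin5 and tube_floor below 0.009 m and z of tin5 in the frame of tube_floor between 0.028 and 0.037 m and angle between the z axis of tin5 and the z axis of dispenser, either way round below 0.3 rad) or (horizontal distance between tin6 and tube_floor below 0.009 m and z of tin6 in the frame of tube_floor between 0.028 and 0.037 m and angle between the z axis of tin6 and the z axis of dispenser, either way round below 0.3 rad) or (horizontal distance between tin7 and tube_floor below 0.009 m and z of tin7 in the frame of tube_floor between 0.028 and 0.037 m and angle between the z axis of tin7 and the z axis of dispenser, either way round below 0.3 rad)) and not ((horizontal distance between tin1 and tube_floor below 0.03 m and z of tin1 in the frame of tube_floor between 0.04 and 0.085 m) or (horizontal distance between tin2 and tube_floor below 0.03 m and z of tin2 in the frame of tube_floor between 0.04 and 0.085 m) or (horizontal distance between tin3 and tube_floor below 0.03 m and z of tin3 in the frame of tube_floor between 0.04 and 0.085 m) or (horizontal distance between tin4 and tube_floor below 0.03 m and z of tin4 in the frame of tube_floor between 0.04 and 0.085 m) or (horizontal distance between tin5 and tube_floor below 0.03 m and z of tin5 in the frame of tube_floor between 0.04 and 0.085 m) or (horizontal distance between tin6 and tube_floor below 0.03 m and z of tin6 in the frame of tube_floor between 0.04 and 0.085 m) or (horizontal distance between tin7 and tube_floor below 0.03 m and z of tin7 in the frame of tube_floor between 0.04 and 0.085 m))), for 0.2 s.
4. the plunger is pressed to its stop (over 10.5 mm) (value of joint plunger above 0.0105 m), for 0.2 s.
At the end, for the whole second after the job is handed in: The lid lies in the dish (within 45 mm of its centre), three tins lie flat in the tube with the top at the line (within 5 mm) and none above, the plunger is up again (within 2 mm), every other tin lies in the wooden box, all at rest (all of step 2 and all of step 3 and value of joint plunger below 0.002 m and ((horizontal distance between tin1 and tube_floor below 0.009 m and z of tin1 in the frame of tube_floor between -0.01 and 0.037 m and angle between the z axis of tin1 and the z axis of dispenser, either way round below 0.3 rad) or (x of tin1 in the frame of box_floor between -0.067 and 0.067 m and y of tin1 in the frame of box_floor between -0.107 and 0.107 m and z of tin1 in the frame of box_floor below 0.045 m)) and ((horizontal distance between tin2 and tube_floor below 0.009 m and z of tin2 in the frame of tube_floor between -0.01 and 0.037 m and angle between the z axis of tin2 and the z axis of dispenser, either way round below 0.3 rad) or (x of tin2 in the frame of box_floor between -0.067 and 0.067 m and y of tin2 in the frame of box_floor between -0.107 and 0.107 m and z of tin2 in the frame of box_floor below 0.045 m)) and ((horizontal distance between tin3 and tube_floor below 0.009 m and z of tin3 in the frame of tube_floor between -0.01 and 0.037 m and angle between the z axis of tin3 and the z axis of dispenser, either way round below 0.3 rad) or (x of tin3 in the frame of box_floor between -0.067 and 0.067 m and y of tin3 in the frame of box_floor between -0.107 and 0.107 m and z of tin3 in the frame of box_floor below 0.045 m)) and ((horizontal distance between tin4 and tube_floor below 0.009 m and z of tin4 in the frame of tube_floor between -0.01 and 0.037 m and angle between the z axis of tin4 and the z axis of dispenser, either way round below 0.3 rad) or (x of tin4 in the frame of box_floor between -0.067 and 0.067 m and y of tin4 in the frame of box_floor between -0.107 and 0.107 m and z of tin4 in the frame of box_floor below 0.045 m)) and ((horizontal distance between tin5 and tube_floor below 0.009 m and z of tin5 in the frame of tube_floor between -0.01 and 0.037 m and angle between the z axis of tin5 and the z axis of dispenser, either way round below 0.3 rad) or (x of tin5 in the frame of box_floor between -0.067 and 0.067 m and y of tin5 in the frame of box_floor between -0.107 and 0.107 m and z of tin5 in the frame of box_floor below 0.045 m)) and ((horizontal distance between tin6 and tube_floor below 0.009 m and z of tin6 in the frame of tube_floor between -0.01 and 0.037 m and angle between the z axis of tin6 and the z axis of dispenser, either way round below 0.3 rad) or (x of tin6 in the frame of box_floor between -0.067 and 0.067 m and y of tin6 in the frame of box_floor between -0.107 and 0.107 m and z of tin6 in the frame of box_floor below 0.045 m)) and ((horizontal distance between tin7 and tube_floor below 0.009 m and z of tin7 in the frame of tube_floor between -0.01 and 0.037 m and angle between the z axis of tin7 and the z axis of dispenser, either way round below 0.3 rad) or (x of tin7 in the frame of box_floor between -0.067 and 0.067 m and y of tin7 in the frame of box_floor between -0.107 and 0.107 m and z of tin7 in the frame of box_floor below 0.045 m)) and linear speed of each of tin1, tin2, tin3, tin4, tin5, tin6, tin7, lid below 0.02 m/s); the robot touches nothing.
It fails at once if the cream jar is knocked over (angle between cream_jar's own z axis and vertical above 0.7 rad).
Of tin1, tin2, tin3, tin4, tin5, tin6, tin7 only 5 to 7 are there at a start; the rules pass over those that are not, and their reading is None.
At some moment in a run one of tin1, tin2, tin3, tin4, tin5, tin7, dish may be knocked a few centimetres aside while the robot is not near it.
Once in a run the grip may slacken for a moment while it holds something.
It also fails if it takes over 210 s, if anything falls off the work surface, if the arm or the gripper's body presses on something with over 40 N, if the wrist force passes 120 N, or if a joint passes its speed limit or range.

## Working session

There is one attempt and no reset: what is moved stays moved. The work goes in short steps, Python scripts to look and compute and a tool call to move; the robot and the scene stay as the last step left them, time stands still between calls to the robot, and variables do not carry over. Pictures are saved under pics/ and viewed, at most 14 in all, crops included, and the job is handed in when it is done.

Besides the shell and the picture viewer there is one more tool, called after "Request:" as name(argument=value, ...) on one line, values as JSON. apply_moves: Moves the arm, as the interface text tells. Its arguments: {"type":"object","properties":{"motion":{"type":"string"},"fingers":{"type":"number"}},"required":["motion"]}

```bash
mkdir -p pics; ls
cat > h.py <<'E'
import numpy as np, cv2
from plant import bot
from scipy.spatial.transform import Rotation as R
def tcp():
    o=bot.get_obs(); T=np.eye(4); T[:3,:3]=R.from_euler('xyz',o['tcp_rot']).as_matrix(); T[:3,3]=o['tool_pos']; return T,o
def shot(name,fn=None):
    T,o=tcp(); c=bot.capture(name)
    c['W']=T@np.array(c['mount']) if name=='wrist' else np.array(c['world_from_camera'])
    if fn: cv2.imwrite('pics/'+fn,c['img'])
    return c
def cloud(c,m=None):
    z=c['range_z']; v,u=np.nonzero((z>0)&(m if m is not None else True))
    d=z[v,u]; p=np.stack([(u-c['cx'])/c['fx']*d,(v-c['cy'])/c['fy']*d,d,np.ones_like(d)])
    return (c['W']@p)[:3].T,u,v
def find(c,thing,pmin=0.2):
    out=[]
    for r in bot.cut_out(c,thing):
        if r['p']<pmin: continue
        P,u,v=cloud(c,np.array(r['pixels']))
        if len(P)<5: continue
        zt=np.percentile(P[:,2],90); t=P[np.abs(P[:,2]-zt)<4]
        (cx,cy),rad=cv2.minEnclosingCircle(t[:,:2].astype(np.float32))
        out.append((round(r['p'],2),np.round(r['point']).tolist(),len(P),np.round(P.mean(0)).tolist(),round(float(zt)),[round(cx),round(cy),round(rad)],np.round(c['img'][v,u].mean(0)).tolist()))
    return out
E
python3 - <<'E'
from h import *
o=bot.get_obs(); print({k:np.round(v,3).tolist() for k,v in o.items()})
a=shot('top','top0.png'); b=shot('scene','sc0.png')
for n,c in(('top',a),('scene',b)):
  for t in ['dispenser','lid','dish','shine_box','cream_jar','tin1','plunger_top']:
    print(n,t); [print('  ',*x) for x in find(c,t)]
E
```

```text
pics
{'time': 0.0, 'joint_positions': [1.021, 0.343, 1.525, 0.0, 1.275, -0.146], 'dq': [0.001, 0.0, 0.0, 0.001, -0.002, -0.0], 'tau': [-0.002, -43.125, -24.422, 0.072, 0.056, -0.0], 'tool_pos': [206.056, 482.446, 226.057], 'tcp_rot': [-3.14, -0.0, 2.738], 'contact_force': [-0.034, -0.193, -0.624], 'moment': [-0.043, 0.005, -0.01], 'finger_force': 0.0, 'grip_width': 92.048}
top dispenser
   0.59 [268.0, 173.0] 3411 [583.0, -27.0, 29.0] 71 [583, -14, 73] [39.0, 58.0, 88.0]
top lid
   0.95 [239.0, 172.0] 398 [573.0, 28.0, 103.0] 118 [575, 27, 21] [33.0, 39.0, 49.0]
   0.5 [408.0, 220.0] 7447 [457.0, -349.0, 19.0] 54 [459, -341, 135] [32.0, 69.0, 115.0]
top dish
   0.72 [257.0, 233.0] 2539 [445.0, -7.0, 7.0] 19 [446, -7, 65] [135.0, 135.0, 146.0]
   0.32 [267.0, 172.0] 3330 [583.0, -27.0, 29.0] 71 [583, -14, 73] [38.0, 57.0, 88.0]
top shine_box
   0.87 [411.0, 225.0] 7615 [457.0, -348.0, 19.0] 54 [458, -342, 136] [33.0, 69.0, 115.0]
top cream_jar
   0.61 [146.0, 210.0] 261 [497.0, 245.0, 36.0] 47 [497, 248, 16] [45.0, 57.0, 70.0]
top tin1
   0.85 [345.0, 290.0] 297 [306.0, -196.0, 15.0] 
[... 2253 characters left out ...]
9.0] 232 [547.0, 194.0, 15.0] 19 [544, 195, 22] [134.0, 136.0, 142.0]
   0.73 [131.0, 275.0] 261 [614.0, -417.0, 15.0] 19 [611, -419, 22] [143.0, 60.0, 28.0]
   0.52 [354.0, 208.0] 185 [444.0, 150.0, 15.0] 19 [441, 151, 22] [134.0, 135.0, 139.0]
   0.51 [402.0, 205.0] 219 [450.0, 288.0, 14.0] 19 [448, 289, 23] [129.0, 131.0, 138.0]
   0.5 [193.0, 284.0] 287 [653.0, -262.0, 15.0] 19 [652, -262, 22] [137.0, 141.0, 149.0]
   0.48 [222.0, 177.0] 203 [312.0, -202.0, 13.0] 19 [311, -202, 22] [121.0, 105.0, 198.0]
scene plunger_top
   0.49 [268.0, 246.0] 159 [601.0, -73.0, 70.0] 73 [599, -74, 17] [16.0, 16.0, 16.0]
   0.27 [390.0, 220.0] 236 [507.0, 243.0, 32.0] 47 [502, 246, 17] [44.0, 52.0, 56.0]
```

```bash
cd pics; python3 -c "
import cv2
a=cv2.imread('top0.png');b=cv2.imread('sc0.png')
cv2.imwrite('v1.png',cv2.resize(a,(800,600),interpolation=cv2.INTER_CUBIC));cv2.imwrite('v2.png',cv2.resize(b[150:330,90:450],(800,400),interpolation=cv2.INTER_CUBIC))"
```

```text
(no output)
```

View pics/v1.png

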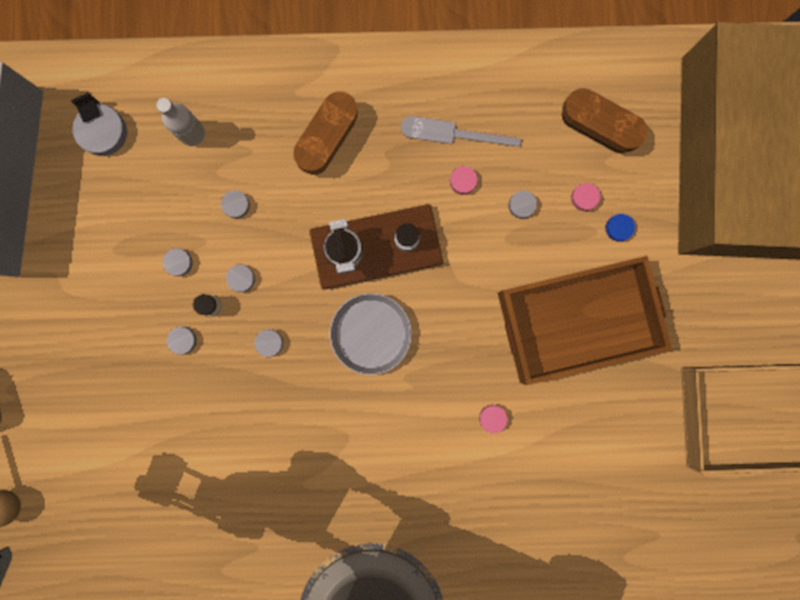

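View pics/v2.png

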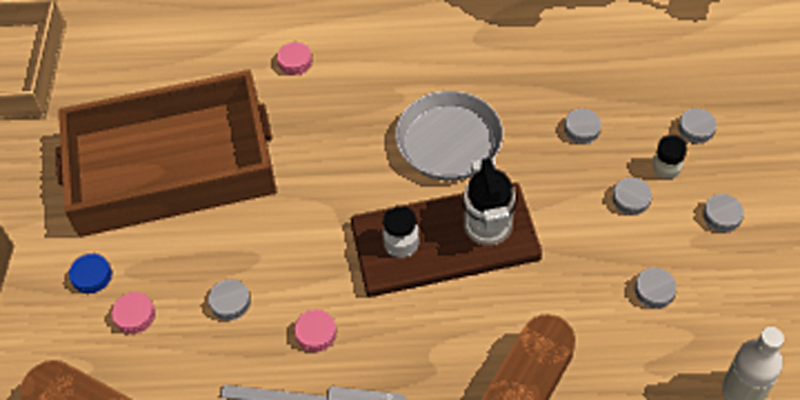

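Six plain steel tins are visible at v1 pixels (235,204), (178,262), (240,278), (181,340), (269,343) and (523,204). The look-alikes to leave are pink at (464,180), (587,197), (493,418) and blue at (621,227). The jar is at (205,304), the lid on the tube at (342,246), and the plunger at (407,235), which is also black like the lid. I choose the bar-topped lid between the white hooks, and I'll check it with the wrist camera.

```bash
cat >> h.py <<'E'
def plan(*wps,start=None,vmax=50,amax=10):
    """waypoints (x,y,z mm,yaw deg[,nhold]); prints rows for apply_moves, 8 a group per waypoint"""
    if start is None:
        o=bot.get_obs(); start=[*o['tool_pos'],np.degrees(o['tcp_rot'][2])]
    p=np.array(start[:3],float); a=start[3]
    for w in wps:
        da=w[3]-a
        n=max(1,int(np.ceil(np.linalg.norm(np.array(w[:3])-p)/vmax)),int(np.ceil(abs(da)/amax)))
        if len(w)>4: n=max(n,w[4])
        rows=[]; p0,a0=p.copy(),a
        for i in range(1,n+1):
            q=p0+(np.array(w[:3])-p0)*i/n; Y=np.radians(a)
            M=np.array([[np.cos(Y),np.sin(Y),0],[np.sin(Y),-np.cos(Y),0],[0,0,-1]])
            d=np.round(M.T@(q-p)/1000,3 if i<n else 4); t=round(-(a0+da*i/n-a),1)
            rows.append('%g %g %g %g'%(*(d+0),t+0)); p=p+M@d*1000; a-=t
        print('->',w)
        for i in range(0,n,8): print('   ','; '.join(rows[i:i+8]))
E
python3 - <<'E'
from h import *
print(np.round(bot.capture('wrist')['mount'],3))
plan((540,25,260,12.2,15))
E
```

```text
[[ 1.00000e-03 -9.65000e-01 -2.61000e-01  7.01900e+01]
 [ 1.00000e+00  1.00000e-03 -1.00000e-03 -1.88000e-01]
 [ 1.00000e-03 -2.61000e-01  9.65000e-01 -1.57303e+02]
 [ 0.00000e+00  0.00000e+00  0.00000e+00  1.00000e+00]]
-> (540, 25, 260, 12.2, 15)
    -0.032 -0.019 -0.002 9.6; -0.036 -0.014 -0.002 9.7; -0.037 -0.007 -0.003 9.6; -0.038 -0.002 -0.002 9.7; -0.037 0.005 -0.002 9.6; -0.036 0.012 -0.002 9.7; -0.034 0.017 -0.003 9.6; -0.03 0.022 -0.002 9.7
    -0.026 0.028 -0.002 9.6; -0.021 0.031 -0.002 9.6; -0.016 0.034 -0.002 9.7; -0.009 0.037 -0.003 9.6; -0.003 0.038 -0.002 9.7; 0.003 0.037 -0.002 9.6; 0.0088 0.0369 -0.0023 9.7
```

Request:
apply_moves(motion="-0.032 -0.019 -0.002 9.6; -0.036 -0.014 -0.002 9.7; -0.037 -0.007 -0.003 9.6; -0.038 -0.002 -0.002 9.7; -0.037 0.005 -0.002 9.6; -0.036 0.012 -0.002 9.7; -0.034 0.017 -0.003 9.6; -0.03 0.022 -0.002 9.7")

```text
time: 1.85
tool_pos: [384.6, 237.5, 245.0]
tcp_rot: [3.141, -0.0, 1.385]
contact_force: [1.0, 0.5, -0.2]
grip_width: 91.8
finger_force: 0.0
```

Request:
apply_moves(motion="-0.026 0.028 -0.002 9.6; -0.021 0.031 -0.002 9.6; -0.016 0.034 -0.002 9.7; -0.009 0.037 -0.003 9.6; -0.003 0.038 -0.002 9.7; 0.003 0.037 -0.002 9.6; 0.0088 0.0369 -0.0023 9.7; 0 0 0 0")

```text
time: 2.85
tool_pos: [541.0, 23.0, 259.7]
tcp_rot: [3.141, -0.0, 0.209]
contact_force: [-0.2, 0.2, -0.0]
grip_width: 91.5
finger_force: 0.0
```

Run:
```python
from h import *
c=shot('wrist','w1.png'); print(np.round(tcp()[0][:3],2).tolist(), bot.get_obs()['joint_positions'])
for t in ['lid','plunger_top','dispenser','dish']:
    print(t); [print('  ',*x) for x in find(c,t)]
P,u,v=cloud(c)
bar=P[(abs(P[:,2]-118)<4)&(abs(P[:,0]-575)<50)&(abs(P[:,1]-27)<50)]
r=cv2.minAreaRect(bar[:,:2].astype(np.float32)); print('bar',r,len(bar),bar[:,2].mean())
for lo,hi in ((88,100),(15,25)):
    h=P[(P[:,2]>lo)&(P[:,2]<hi)&(abs(P[:,0]-583)<110)&(abs(P[:,1]+14)<125)]; print(lo,cv2.minAreaRect(h[:,:2].astype(np.float32)),len(h),h[:,2].mean())
```

```text
[[0.98, 0.21, -0.0, 540.09], [0.21, -0.98, 0.0, 24.31], [-0.0, -0.0, -1.0, 259.65]] [-9.69992226e-02  3.48027343e-01  1.42286301e+00  3.29068769e-04
  1.37139633e+00  1.26193852e+00]
lid
   0.72 [283.0, 139.0] 2607 [579.0, 27.0, 101.0] 117 [577, 26, 22] [36.0, 35.0, 36.0]
   0.57 [291.0, 241.0] 7236 [456.0, -10.0, 5.0] 17 [447, -11, 65] [169.0, 168.0, 175.0]
   0.51 [122.0, 129.0] 1451 [544.0, 193.0, 14.0] 16 [543, 196, 22] [171.0, 173.0, 184.0]
   0.42 [69.0, 160.0] 1535 [503.0, 240.0, 33.0] 45 [500, 245, 17] [64.0, 82.0, 99.0]
plunger_top
   0.81 [392.0, 141.0] 1187 [597.0, -72.0, 69.0] 70 [596, -72, 18] [34.0, 33.0, 34.0]
dispenser
   0.72 [346.0, 127.0] 15453 [592.0, -28.0, 30.0] 70 [588, -18, 73] [51.0, 71.0, 104.0]
dish
   0.85 [292.0, 242.0] 7219 [456.0, -10.0, 5.0] 17 [448, -11, 65] [169.0, 169.0, 175.0]
   0.66 [31.0, 83.0] 1736 [572.0, 293.0, 14.0] 16 [571, 296, 22] [171.0, 172.0, 181.0]
bar ((577.3184204101562, 26.181678771972656), (43.905033111572266, 11.939471244812012), 8.07773208618164) 814 117.04104258316345
88 ((578.257568359375, 26.355167388916016), (76.05040740966797, 46.434146881103516), 11.99316120147705) 2429 94.582179100505
15 ((552.825439453125, -30.02849578857422), (170.2609100341797, 199.46722412109375), 10.426902770996094) 12794 19.246812660133383
```

View pics/w1.png

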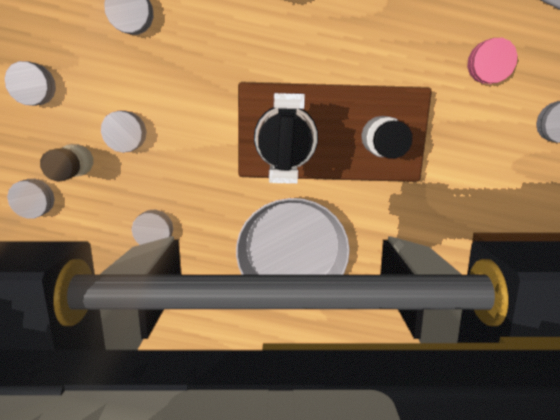

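The picture shows the lid bar at (283,139) between the hooks (289,101) and (284,177), and the plunger at (390,139). The positions match the given sizes, so I'm going for the lid.

Run:
```python
from h import *
plan((577.3,26.2,150,10.5),(577.3,26.2,100,10.5,3))
```

```text
-> (577.3, 26.2, 150, 10.5)
    0.012 0.003 0.037 0.6; 0.013 0.002 0.036 0.6; 0.0122 0.0024 0.0371 0.6
-> (577.3, 26.2, 100, 10.5, 3)
    0 0 0.017 0; 0 0 0.016 0; 0 0 0.017 0
```

Request:
apply_moves(motion="0.012 0.003 0.037 0.6; 0.013 0.002 0.036 0.6; 0.0122 0.0024 0.0371 0.6; 0 0 0 0; 0 0 0.017 0; 0 0 0.016 0; 0 0 0.017 0; 0 0 0 0", fingers=0)

```text
time: 4.1
tool_pos: [577.1, 25.5, 99.7]
tcp_rot: [-3.141, 0.002, 0.182]
contact_force: [-0.0, -0.1, 0.5]
grip_width: 45.8
finger_force: 0.0
```

Request:
apply_moves(motion="0 0 0 0; 0 0 0 0; 0 0 0 0; 0 0 0 0; 0 0 0 0; 0 0 0 0; 0 0 0 0", fingers=-1)

```text
time: 4.97
tool_pos: [578.0, 25.3, 100.0]
tcp_rot: [-3.142, -0.0, 0.181]
contact_force: [0.3, 1.9, 1.7]
grip_width: 11.7
finger_force: 29.9
```

Request:
apply_moves(motion="0 0 0 -10; 0 0 0 -10; 0 0 0 -10; 0 0 0 -10; 0 0 0 -10; 0 0 0 -10; 0 0 0 -10; 0 0 0 -10")

```text
time: 5.98
tool_pos: [577.3, 25.1, 99.9]
tcp_rot: [-3.14, 0.0, 1.583]
contact_force: [-1.7, -0.8, 2.4]
grip_width: 11.4
finger_force: 29.9
```

Request:
apply_moves(motion="0 0 0 0; 0 0 0 0; 0 0 0 0")

```text
time: 6.35
tool_pos: [577.8, 25.2, 100.0]
tcp_rot: [-3.141, 0.0, 1.575]
contact_force: [-1.7, -1.2, 2.9]
grip_width: 11.8
finger_force: 29.9
```

Run:
```python
from h import *
plan((577.8,25.2,150,90.2,4),(447.5,-10.5,150,90.2),(447.5,-10.5,29,90.2,5))
```

```text
-> (577.8, 25.2, 150, 90.2, 4)
    0 0 -0.013 0; 0 0 -0.012 0; 0 0 -0.013 0; 0 0 -0.012 0.1
-> (447.5, -10.5, 150, 90.2)
    -0.012 -0.043 0 0; -0.012 -0.044 0 0; -0.0113 -0.0434 0 0
-> (447.5, -10.5, 29, 90.2, 5)
    0 0 0.024 0; 0 0 0.024 0; 0 0 0.025 0; 0 0 0.024 0; 0 0 0.024 0
```

Request:
apply_moves(motion="0 0 -0.012 0; 0 0 -0.013 0; 0 0 -0.013 0; 0 0 -0.013 0; 0 0 0 0")

```text
time: 6.98
tool_pos: [578.7, 25.2, 152.5]
tcp_rot: [3.139, 0.0, 1.577]
contact_force: [-0.4, 0.3, -1.4]
grip_width: 12.0
finger_force: 3.0
```

Request:
apply_moves(motion="0 0 0 0; 0 0 0 0; 0 0 0 0", fingers=-1)

```text
time: 7.35
tool_pos: [577.7, 25.2, 150.4]
tcp_rot: [-3.141, -0.0, 1.577]
contact_force: [0.5, -0.6, -0.6]
grip_width: 11.8
finger_force: 30.0
```

Run:
```python
from h import *
c=shot('wrist','w2.png')
[print('  ',*x) for x in find(c,'lid')]
[print('  ',*x) for x in find(c,'dish')]
```

```text
0.64 [278.0, 228.0] 4634 [577.0, 39.0, 153.0] 168 [577, 25, 22] [37.0, 35.0, 35.0]
   0.6 [108.0, 213.0] 13353 [435.0, 2.0, 6.0] 18 [447, -10, 65] [187.0, 188.0, 197.0]
```

View pics/w2.png

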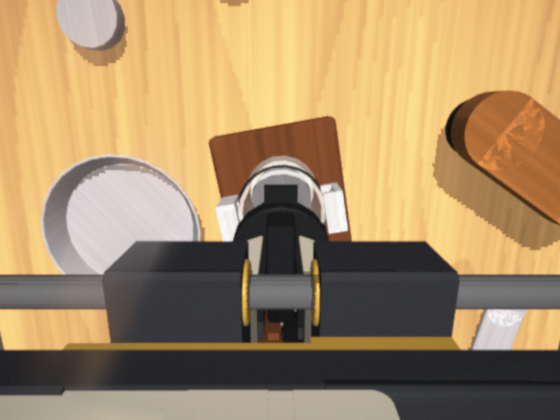

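The lid is still held at (278,230): its bar top is at z 168, as expected, and the brief slackening is over. The dish is at (120,215), that is (447,-10) in world coordinates.

Request:
apply_moves(motion="-0.012 -0.043 0 0; -0.012 -0.044 0 0; -0.0113 -0.0434 0 0; 0 0 0.03 0; 0 0 0.03 0; 0 0 0.03 0; 0 0 0.02 0; 0 0 0 0")

```text
time: 8.5
tool_pos: [446.8, -10.8, 40.0]
tcp_rot: [-3.139, -0.001, 1.577]
contact_force: [-0.2, 0.5, -0.5]
grip_width: 11.5
finger_force: 30.0
```

Request:
apply_moves(motion="0 0 0.006 0; 0 0 0.005 0; 0 0 0 0; 0 0 0 0")

```text
time: 9.0
tool_pos: [447.9, -10.9, 30.2]
tcp_rot: [3.141, 0.0, 1.577]
contact_force: [0.1, 0.2, -0.8]
grip_width: 11.6
finger_force: 30.0
```

Request:
apply_moves(motion="0 0 0.002 0; 0 0 0 0")

```text
time: 9.25
tool_pos: [447.7, -10.9, 27.9]
tcp_rot: [-3.142, -0.0, 1.577]
contact_force: [-0.5, -0.2, -1.4]
grip_width: 11.5
finger_force: 30.0
```

Request:
apply_moves(motion="0 0 0 0; 0 0 0 0; 0 0 0 0; 0 0 -0.02 0; 0 0 -0.04 0; 0 0 -0.05 0; 0 0 -0.05 0; 0 0 -0.05 0", fingers=-0.1)

```text
time: 10.25
tool_pos: [447.4, -10.9, 239.7]
tcp_rot: [3.141, 0.0, 1.577]
contact_force: [1.7, -0.6, -0.4]
grip_width: 41.3
finger_force: 0.0
```

Run:
```python
from h import *
plan((510,13,240,10.8,8))
```

```text
-> (510, 13, 240, 10.8, 8)
    0.003 0.008 0 9.9; 0.004 0.007 0 10; 0.006 0.006 0 9.9; 0.006 0.006 0 10; 0.007 0.004 0 9.9; 0.008 0.003 0 10; 0.008 0.001 0 9.9; 0.0088 0.0001 -0.0003 10
```

Request:
apply_moves(motion="0.003 0.008 0 9.9; 0.004 0.007 0 10; 0.006 0.006 0 9.9; 0.006 0.006 0 10; 0.007 0.004 0 9.9; 0.008 0.003 0 10; 0.008 0.001 0 9.9; 0.0088 0.0001 0 10", fingers=0.4)

```text
time: 11.25
tool_pos: [510.4, 13.0, 237.8]
tcp_rot: [-3.141, 0.0, 0.182]
contact_force: [-0.2, 0.1, -0.4]
grip_width: 64.1
finger_force: 0.0
```

Request:
apply_moves(motion="0 0 0 0; 0 0 0 0")

```text
time: 11.5
tool_pos: [509.9, 12.9, 237.8]
tcp_rot: [-3.141, 0.0, 0.191]
contact_force: [0.6, -0.6, -0.5]
grip_width: 64.6
finger_force: 0.0
```

Run:
```python
from h import *
c=shot('wrist'); cv2.imwrite('pics/w3.png',cv2.resize(c['img'][0:300,130:530],(800,600)))
for t in ['lid','dish','tin1','plunger_top']:
    print(t); [print('  ',*x) for x in find(c,t)]
P,u,v=cloud(c)
near=np.hypot(P[:,0]-577,P[:,1]-26)
q=P[near<18]; print('in-tube z hist',np.histogram(q[:,2],bins=[0,18,22,26,30,34,38,42,46,60,80,100]))
for lo,hi in ((79,85),(90,97)):
    h=P[(P[:,2]>lo)&(P[:,2]<hi)&(near<45)].astype(np.float32)
    if len(h)>5: print(lo,len(h),cv2.minEnclosingCircle(h[:,:2]),cv2.minAreaRect(h[:,:2]))
```

```text
lid
dish
   0.69 [289.0, 233.0] 1790 [452.0, -11.0, 28.0] 44 [448, -12, 22] [36.0, 35.0, 35.0]
   0.6 [290.0, 208.0] 8475 [450.0, -11.0, 7.0] 19 [448, -11, 65] [176.0, 176.0, 183.0]
   0.55 [525.0, 223.0] 2796 [503.0, -247.0, 27.0] 54 [505, -240, 24] [27.0, 51.0, 81.0]
tin1
   0.93 [12.0, 52.0] 1311 [572.0, 285.0, 12.0] 16 [571, 295, 22] [163.0, 164.0, 170.0]
   0.93 [503.0, 18.0] 2029 [689.0, -165.0, 14.0] 16 [693, -167, 22] [150.0, 125.0, 226.0]
   0.9 [280.0, 99.0] 1790 [578.0, 24.0, 39.0] 40 [578, 24, 22] [153.0, 152.0, 158.0]
   0.86 [106.0, 102.0] 1804 [543.0, 194.0, 14.0] 16 [543, 196, 22] [189.0, 192.0, 202.0]
   0.85 [140.0, 205.0] 1413 [440.0, 150.0, 14.0] 16 [438, 152, 22] [172.0, 180.0, 197.0]
   0.73 [13.0, 180.0] 1256 [448.0, 282.0, 13.0] 16 [446, 290, 22] [159.0, 163.0, 173.0]
   0.7 [555.0, 86.0] 187 [643.0, -244.0, 4.0] 9 [644, -245, 12] [103.0, 112.0, 125.0]
   0.5 [338.0, 99.0] 19638 [590.0, -26.0, 32.0] 73 [587, -18, 73] [63.0, 84.0, 118.0]
plunger_top
   0.74 [396.0, 104.0] 1488 [596.0, -72.0, 68.0] 70 [596, -72, 18] [39.0, 38.0, 39.0]
in-tube z hist (array([   0,    0,    0,    0,    0,   58, 1181,    0,    0,    0,    0]), array([  0,  18,  22,  26,  30,  34,  38,  42,  46,  60,  80, 100]))Traceback (most recent call last):
  File "<stdin>", line 10, in <module>
cv2.error: OpenCV(4.12.0) /io/opencv/modules/imgproc/src/shapedescr.cpp:201: error: (-215:Assertion failed) count >= 0 && (depth == CV_32F || depth == CV_32S) in function 'minEnclosingCircle'
```

View pics/w3.png

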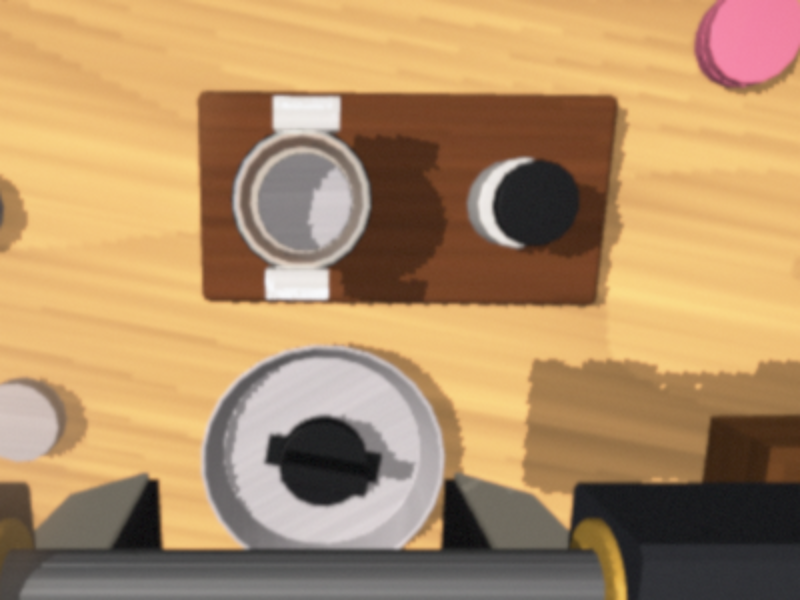

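The tube at w3 (302,200) holds one tin, top at z 40, so I add two tins and put four in the box. The lid stands upright in the dish at (325,460).

Run:
```python
from h import *
plan((389,143,190,10.8))
```

```text
-> (389, 143, 190, 10.8)
    -0.024 -0.038 0.012 0; -0.023 -0.037 0.012 0; -0.024 -0.038 0.012 0; -0.0236 -0.0376 0.012 0
```

Request:
apply_moves(motion="-0.024 -0.038 0.012 0; -0.023 -0.037 0.012 0; -0.024 -0.038 0.012 0; -0.0236 -0.0376 0.012 0; 0 0 0 0; 0 0 0 0")

```text
time: 12.5
tool_pos: [389.9, 143.1, 190.4]
tcp_rot: [3.141, -0.001, 0.189]
contact_force: [-0.2, -0.5, -0.5]
grip_width: 63.8
finger_force: 0.0
```

Run:
```python
from h import *
c=shot('wrist')
f=[x for x in find(c,'tin1')]
[print('  ',*x) for x in f]; print(tcp()[1]['tool_pos'])
x=min(f,key=lambda x:np.hypot(x[5][0]-438,x[5][1]-152))[5]
m=[r for r in bot.cut_out(c,'tin1')]
for r in m:
    P,u,v=cloud(c,np.array(r['pixels'])); t=P[abs(P[:,2]-16)<3]
    if len(t)>50: print(r['p'],np.round(cv2.minEnclosingCircle(t[:,:2].astype(np.float32))[0],1))
plan((438,152,60,10.8),(438,152,6,10.8,4))
```

```text
0.95 [125.0, 85.0] 2375 [446.0, 289.0, 14.0] 16 [446, 291, 22] [168.0, 170.0, 179.0]
   0.68 [476.0, 27.0] 7843 [544.0, 13.0, 27.0] 74 [544, 22, 13] [42.0, 59.0, 88.0]
   0.65 [279.0, 125.0] 1948 [438.0, 152.0, 15.0] 16 [437, 152, 22] [172.0, 172.0, 179.0]
   0.61 [252.0, 5.0] 596 [526.0, 192.0, 13.0] 16 [531, 194, 18] [142.0, 143.0, 150.0]
   0.6 [180.0, 25.0] 2128 [498.0, 242.0, 38.0] 45 [499, 245, 17] [48.0, 55.0, 62.0]
[390.31236973 142.6529093  190.34460202]
0.95 [445.7 291.1]
0.68 [548.6   4.2]
0.65 [437.5 152.4]
0.61 [530.5 193.6]
0.6 [499.3 244.4]
-> (438, 152, 60, 10.8)
    0.016 0 0.043 0; 0.016 0 0.044 -0.1; 0.0167 -0.0004 0.0432 0
-> (438, 152, 6, 10.8, 4)
    0 0 0.014 0; 0 0 0.013 0; 0 0 0.014 0; 0 0 0.013 0
```

Request:
apply_moves(motion="0.016 0 0.043 0; 0.016 0 0.044 0; 0.0162 0 0.0432 0; 0 0 0.014 0; 0 0 0.013 0; 0 0 0.014 0; 0 0 0.013 0; 0 0 0 0")

```text
time: 13.65
tool_pos: [436.1, 152.1, 5.2]
tcp_rot: [-3.142, 0.001, 0.188]
contact_force: [-0.1, -1.0, -0.1]
grip_width: 64.1
finger_force: 0.0
```

Request:
apply_moves(motion="0 0 0 0; 0 0 0 0; 0 0 0 0; 0 0 0 0", fingers=-0.5)

```text
time: 14.15
tool_pos: [436.9, 152.3, 6.1]
tcp_rot: [-3.142, -0.001, 0.188]
contact_force: [-0.7, -0.1, 3.8]
grip_width: 42.9
finger_force: 30.0
```

Run:
```python
from h import *
o=bot.get_obs();print(o['tool_pos'],o['grip_width'],o['finger_force'])
plan((438,152,130,10.8),(577.5,25.6,130,10.8),(577.5,25.6,84,10.8,4))
```

```text
[436.91282137 152.27503887   6.12439286] 42.86259152463655 30.000622272491455
-> (438, 152, 130, 10.8)
    0 0 -0.041 0; 0.001 0 -0.042 0; 0 0.0005 -0.0409 0
-> (577.5, 25.6, 130, 10.8)
    0.028 0.038 0 0; 0.029 0.037 0 0; 0.028 0.038 0 0; 0.0285 0.0372 0 0
-> (577.5, 25.6, 84, 10.8, 4)
    0 0 0.012 0; 0 0 0.011 0; 0 0 0.012 0; 0 0 0.011 0
```

Request:
apply_moves(motion="0 0 -0.041 0; 0.001 0 -0.042 0; 0 0 -0.041 0; 0.028 0.038 0 0; 0.029 0.037 0 0; 0.028 0.038 0 0; 0.0285 0.0372 0 0; 0 0 0 0")

```text
time: 15.15
tool_pos: [578.9, 23.7, 129.2]
tcp_rot: [3.141, -0.001, 0.185]
contact_force: [-0.2, 0.6, -2.2]
grip_width: 42.7
finger_force: 30.0
```

Request:
apply_moves(motion="0 0 0.012 0; 0 0 0.011 0; 0 0 0 0; 0 0 0 0")

```text
time: 15.65
tool_pos: [577.0, 26.5, 106.8]
tcp_rot: [-3.142, -0.0, 0.189]
contact_force: [0.2, -0.9, -0.4]
grip_width: 42.8
finger_force: 30.0
```

Run:
```python
from h import *
o=bot.get_obs();print(o['tool_pos'],o['tcp_rot'],o['grip_width'],o['finger_force'])
plan((577,25.6,84,10.8,3))
```

```text
[576.97958414  26.50571357 106.82172455] [-3.14151304e+00 -6.05330308e-05  1.88645830e-01] 42.77365389610279 29.99986231327057
-> (577, 25.6, 84, 10.8, 3)
    0 0 0.008 0; 0 0.001 0.007 0; -0.0001 -0.0001 0.0078 0
```

Request:
apply_moves(motion="0 0.0005 0.008 0; 0 0 0.007 0; 0 0 0.008 0; 0 0 0 0; 0 0 0 0")

```text
time: 16.27
tool_pos: [577.2, 25.5, 83.7]
tcp_rot: [-3.141, 0.0, 0.188]
contact_force: [0.3, -0.0, 0.8]
grip_width: 42.9
finger_force: 30.0
```

Request:
apply_moves(motion="0 0 0 0; 0 0 0 0; 0 0 0 0; 0 0 0 0", fingers=0.4)

```text
time: 16.77
tool_pos: [577.3, 25.5, 83.8]
tcp_rot: [-3.142, -0.0, 0.188]
contact_force: [-0.1, 0.1, 0.1]
grip_width: 64.0
finger_force: 0.0
```

Request:
apply_moves(motion="0 0 -0.04 0; 0 0 -0.05 0; 0 0 -0.05 0; -0.04 0 0 0; -0.02 0 -0.01 0; 0 0 0 0; 0 0 0 0")

```text
time: 17.65
tool_pos: [518.9, 14.4, 233.6]
tcp_rot: [-3.142, -0.001, 0.188]
contact_force: [0.4, 0.3, 0.3]
grip_width: 64.6
finger_force: 0.0
```

```bash
cat >> h.py <<'E'
def tube(c):
    for r in bot.cut_out(c,'tin1'):
        P,u,v=cloud(c,np.array(r['pixels']))
        t=P[np.hypot(P[:,0]-577,P[:,1]-26)<30]
        if len(t)>200 and len(t)>.8*len(P):
            A=np.c_[t[:,:2]-t[:,:2].mean(0),np.ones(len(t))]; k=np.linalg.lstsq(A,t[:,2],rcond=None)[0]
            print('tube tin p%.2f n%d'%(r['p'],len(t)),'z',np.round(np.percentile(t[:,2],[5,50,95]),1),'slope',np.round(k[:2],3),'c',np.round(cv2.minEnclosingCircle(t[:,:2].astype(np.float32)),1) if 0 else np.round(t.mean(0),1))
    P,u,v=cloud(c); q=P[np.hypot(P[:,0]-577,P[:,1]-26)<15]; print('tube z',np.round(np.percentile(q[:,2],[2,10,50,90,98]),1))
E
python3 - <<'E'
from h import *
c=shot('wrist','w4.png'); tube(c)
for n in('tin1','dish'): [print('  ',*x) for x in find(c,n)]
plan((543+50,196-8,190,-20),start=[517,14,240,10.8])
print(tcp()[1]['tool_pos'])
E
```

```text
tube tin p0.87 n1975 z [53.8 55.2 56.5] slope [0.    0.024] c [578.2  24.9  54.7]
tube z [53.8 54.2 55.3 56.2 56.8]
   0.9 [14.0, 190.0] 1224 [448.0, 281.0, 13.0] 16 [446, 289, 22] [156.0, 161.0, 172.0]
   0.87 [283.0, 110.0] 1975 [578.0, 25.0, 55.0] 56 [578, 25, 22] [173.0, 172.0, 178.0]
   0.7 [103.0, 111.0] 1775 [543.0, 193.0, 14.0] 16 [542, 195, 22] [190.0, 193.0, 203.0]
   0.59 [504.0, 25.0] 2301 [692.0, -165.0, 14.0] 16 [692, -168, 22] [153.0, 128.0, 229.0]
   0.57 [14.0, 67.0] 1271 [572.0, 284.0, 12.0] 16 [571, 295, 22] [159.0, 161.0, 168.0]
   0.44 [113.0, 1.0] 170 [644.0, 195.0, 10.0] 16 [645, 198, 11] [118.0, 129.0, 148.0]
   0.74 [292.0, 215.0] 7546 [455.0, -10.0, 7.0] 19 [448, -11, 65] [178.0, 178.0, 185.0]
-> (593, 188, 190, -20)
    0.027 -0.039 0.012 7.7; 0.021 -0.043 0.013 7.7; 0.016 -0.044 0.012 7.7; 0.0089 -0.047 0.013 7.7
[518.6665106   14.41052941 233.07335673]
```

Second tin lies flat at z 55–56. Next is the tin at (543,196), beside the jar.

Run:
```python
from h import *
plan((496,213,190,-20,5))
```

```text
-> (496, 213, 190, -20, 5)
    0.003 -0.04 0.009 6.2; -0.001 -0.04 0.008 6.1; -0.006 -0.039 0.009 6.2; -0.01 -0.039 0.008 6.1; -0.0137 -0.0376 0.0091 6.2
```

Request:
apply_moves(motion="0.003 -0.04 0.009 6.2; -0.001 -0.04 0.008 6.1; -0.006 -0.039 0.009 6.2; -0.01 -0.039 0.008 6.1; -0.0137 -0.0376 0.009 6.2; 0 0 0 0; 0 0 0 0")

```text
time: 18.73
tool_pos: [495.8, 212.6, 190.5]
tcp_rot: [3.141, 0.0, -0.348]
contact_force: [-0.6, -0.7, -0.1]
grip_width: 63.8
finger_force: 0.0
```

```bash
cat >> h.py <<'E'
def tins(c):
    for r in bot.cut_out(c,'tin1'):
        P,u,v=cloud(c,np.array(r['pixels'])); t=P[abs(P[:,2]-16)<3]
        if r['p']>.3 and len(t)>50:
            a,rad=cv2.minEnclosingCircle(t[:,:2].astype(np.float32)); print(round(r['p'],2),np.round(a,1),round(rad,1),np.round(r['point']),c['img'][v,u].mean(0).round())
E
python3 - <<'E'
from h import *
c=shot('wrist','w5.png'); tins(c); print(find(c,'cream_jar'))
print(tcp()[1]['tool_pos'])
plan((543,196,60,-20),(543,196,6,-20,4))
E
```

```text
0.8 [650.3 206.8] 16.9 [225.   4.] [146. 150. 160.]
0.8 [542.4 196. ] 21.9 [276. 119.] [180. 179. 187.]
0.74 [446.  291.3] 22.1 [224. 253.] [161. 162. 169.]
0.74 [571.3 296.1] 21.9 [165. 130.] [172. 179. 195.]
[(0.89, [243.0, 192.0], 1564, [502.0, 243.0, 38.0], 45, [500, 245, 17], [48.0, 53.0, 58.0])]
[496.12232511 211.91852087 190.94159229]
-> (543, 196, 60, -20)
    0.016 0 0.044 0; 0.017 -0.001 0.043 -0.1; 0.0165 -0.0001 0.0439 0
-> (543, 196, 6, -20, 4)
    0 0 0.014 0; 0 0 0.013 0; 0 0 0.014 0; 0 0 0.013 0
```

Request:
apply_moves(motion="0.016 0 0.044 0; 0.017 0 0.043 0; 0.0162 0 0.043 0; 0 0 0.014 0; 0 0 0.013 0; 0 0 0.014 0; 0 0 0.013 0; 0 0 0 0")

```text
time: 19.88
tool_pos: [541.2, 196.1, 6.1]
tcp_rot: [3.141, 0.001, -0.349]
contact_force: [-0.3, 0.6, -0.6]
grip_width: 64.1
finger_force: 0.0
```

Request:
apply_moves(motion="0 0 0 0; 0 0 0 0; 0 0 0 0; 0 0 0 0", fingers=-0.5)

```text
time: 20.38
tool_pos: [542.2, 196.1, 7.2]
tcp_rot: [-3.141, -0.001, -0.35]
contact_force: [0.4, 0.4, 3.1]
grip_width: 43.3
finger_force: 30.0
```

Run:
```python
from h import *
o=bot.get_obs();print(o['tool_pos'],o['grip_width'],o['finger_force'])
plan((543,196,130,-20),(577.2,25.6,130,10.8))
```

```text
[542.23155089 196.13810588   7.24789023] 43.26056675179712 30.000786781311035
-> (543, 196, 130, -20)
    0 0 -0.041 0; 0.001 0 -0.041 0; -0.0002 -0.0001 -0.0408 0
-> (577.2, 25.6, 130, 10.8)
    0.023 0.037 0 -7.7; 0.017 0.04 0 -7.7; 0.012 0.042 0 -7.7; 0.0064 0.0426 0 -7.7
```

Request:
apply_moves(motion="0 0 -0.041 0; 0.001 0 -0.041 0; 0 0 -0.041 0; 0.023 0.037 0 -7.7; 0.017 0.04 0 -7.7; 0.012 0.042 0 -7.7; 0.0064 0.0426 0 -7.7; 0 0 0 0")

```text
time: 21.38
tool_pos: [577.4, 22.5, 129.5]
tcp_rot: [3.141, 0.0, 0.185]
contact_force: [-0.7, 0.4, -0.4]
grip_width: 42.8
finger_force: 30.0
```

Request:
apply_moves(motion="0 0 0.012 0; 0 0 0.011 0; 0 0 0 0; 0 0 0 0; 0 0 0 0")

```text
time: 22.0
tool_pos: [577.3, 25.6, 107.1]
tcp_rot: [3.141, -0.001, 0.188]
contact_force: [-0.2, -0.4, 0.4]
grip_width: 42.9
finger_force: 30.0
```

Run:
```python
from h import *
o=bot.get_obs();print(o['tool_pos'],o['tcp_rot'],o['grip_width'],o['finger_force'])
plan((577.2,25.6,84,10.8,3))
```

```text
[577.27875904  25.61724013 107.06451489] [ 3.14148616e+00 -7.39967143e-04  1.88239070e-01] 42.891859670802646 29.999842643737793
-> (577.2, 25.6, 84, 10.8, 3)
    0 0 0.008 0; 0 0 0.007 0; -0.0001 0 0.0081 0
```

Request:
apply_moves(motion="0 0 0.008 0; 0 0 0.007 0; 0 0 0.008 0; 0 0 0 0; 0 0 0 0")

```text
time: 22.62
tool_pos: [577.0, 25.3, 83.6]
tcp_rot: [-3.141, 0.0, 0.188]
contact_force: [-0.8, 0.2, -1.2]
grip_width: 42.6
finger_force: 30.0
```

Request:
apply_moves(motion="0 0 0 0; 0 0 0 0; 0 0 0 0; 0 0 0 0", fingers=0.4)

```text
time: 23.12
tool_pos: [577.1, 25.3, 83.8]
tcp_rot: [-3.142, -0.0, 0.188]
contact_force: [0.2, 0.3, 0.1]
grip_width: 64.3
finger_force: 0.0
```

Request:
apply_moves(motion="0 0 -0.04 0; 0 0 -0.05 0; 0 0 -0.05 0; -0.04 0 0 0; -0.02 0 -0.01 0; 0 0 0 0; 0 0 0 0")

```text
time: 24.0
tool_pos: [518.7, 14.2, 233.6]
tcp_rot: [-3.142, -0.001, 0.188]
contact_force: [-0.4, -0.4, -0.2]
grip_width: 64.4
finger_force: 0.0
```

Run:
```python
from h import *
c=shot('wrist','w6.png'); tube(c); print([x for x in find(c,'plunger_top')],find(c,'dish'))
a=tcp()[1]; print(a['tool_pos'])
plan((596,-72,110,10.8),(596,-72,75,10.8))
```

```text
tube tin p0.60 n2166 z [69.9 71.2 72.4] slope [-0.064 -0.022] c [577.6  24.7  70.7]
tube z [69.8 70.4 71.3 72.2 72.8]
[(0.91, [398.0, 113.0], 1422, [597.0, -72.0, 69.0], 70, [597, -72, 18], [37.0, 37.0, 37.0])] []
[518.48793303  14.21721225 233.09545255]
-> (596, -72, 110, 10.8)
    0.015 0.025 0.031 0; 0.015 0.025 0.031 0; 0.015 0.024 0.03 0; 0.015 0.0252 0.0311 0
-> (596, -72, 75, 10.8)
    0 0 0.035 0
```

Three tins are in, top at z 72, which is the line. Now the plunger.

Request:
apply_moves(motion="0.015 0.025 0.031 0; 0.015 0.025 0.031 0; 0.015 0.024 0.03 0; 0.0153 0.0252 0.0311 0; 0 0 0 0; 0 0 0.03 0; 0 0 0 0; 0 0 0 0", fingers=-1)

```text
time: 25.2
tool_pos: [596.4, -71.7, 82.0]
tcp_rot: [3.141, -0.002, 0.188]
contact_force: [-0.1, -0.1, 0.1]
grip_width: 0.6
finger_force: 0.0
```

Request:
apply_moves(motion="0 0 0.008 0; 0 0 0.006 0; 0 0 0.005 0; 0 0 0 0; 0 0 0 0")

```text
time: 25.82
tool_pos: [596.4, -72.0, 62.2]
tcp_rot: [3.141, -0.001, 0.188]
contact_force: [0.9, 1.5, 4.9]
grip_width: 0.5
finger_force: 2.6
```

Request:
apply_moves(motion="0 0 0.002 0; 0 0 0.002 0; 0 0 0 0; 0 0 0 0")

```text
time: 26.32
tool_pos: [596.4, -72.0, 58.5]
tcp_rot: [3.141, -0.001, 0.188]
contact_force: [0.2, 1.2, 6.6]
grip_width: 0.3
finger_force: 3.3
```

Request:
apply_moves(motion="0 0 0.001 0; 0 0 0 0; 0 0 0 0; 0 0 0 0")

```text
time: 26.82
tool_pos: [596.4, -72.0, 58.2]
tcp_rot: [3.141, -0.002, 0.188]
contact_force: [-1.5, 2.2, 11.5]
grip_width: 0.7
finger_force: 5.8
```

Request:
apply_moves(motion="0 0 0 0; 0 0 0 0; 0 0 -0.01 0; 0 0 -0.03 0; 0 0 -0.05 0; 0 0 -0.05 0; 0 0 0 0; 0 0 0 0")

```text
time: 27.82
tool_pos: [595.1, -72.0, 195.7]
tcp_rot: [-3.141, 0.002, 0.188]
contact_force: [0.3, 0.4, -0.3]
grip_width: 0.7
finger_force: 0.0
```

Run:
```python
from h import *
for n in ('top','scene'):
    c=shot(n); print(n,np.round(c['W'][:3,3]))
    P,u,v=cloud(c); q=P[(abs(P[:,2]-56)<3)&(abs(P[:,0]-460)<125)&(abs(P[:,1]+344)<160)]
    print(cv2.minAreaRect(q[:,:2].astype(np.float32)),len(q)); tins(c); print(find(c,'plunger_top')); print(find(c,'cream_jar')[:1],find(c,'dish')[:1])
plan((650+9,-260-49,190,100,9))
```

```text
top [ 438.  -48. 1021.]
((457.5171203613281, -342.5576171875), (150.01902770996094, 232.6402130126953), 11.918000221252441) 1069
0.9 [ 606.6 -415.2] 22.1 [433. 158.] [109.  59.  47.]
0.89 [ 305.1 -198.4] 21.8 [346. 292.] [151. 129. 231.]
0.85 [442.3 248. ] 21.1 [143. 235.] [170. 170. 182.]
0.77 [ 647.5 -257.9] 21.4 [366. 143.] [157. 158. 170.]
0.72 [660.1 204. ] 21.6 [166. 142.] [158. 160. 173.]
0.56 [ 657.9 -361.4] 21.7 [407. 137.] [141. 119. 222.]
[(0.63, [288.0, 167.0], 61, [584.0, -73.0, 70.0], 72, [586, -73, 14], [55.0, 57.0, 62.0]), (0.49, [407.0, 224.0], 7359, [457.0, -348.0, 19.0], 54, [456, -340, 134], [34.0, 71.0, 117.0])]
[(0.75, [146.0, 213.0], 276, [496.0, 245.0, 35.0], 47, [498, 248, 16], [57.0, 73.0, 90.0])] []
scene [1205.  -47. 1039.]
((460.92822265625, -346.23297119140625), (153.96470642089844, 236.77276611328125), 12.115387916564941) 748
0.8 [ 662.9 -365.1] 22.3 [149. 290.] [140. 117. 220.]
0.71 [445.4 243.7] 23.6 [383. 206.] [138. 142. 150.]
0.69 [ 308.8 -201.4] 21.9 [223. 173.] [144. 122. 226.]
0.65 [571.7 295.5] 23.3 [415. 244.] [143. 147. 155.]
0.6 [663.7 202.2] 21.7 [384. 281.] [150. 151. 156.]
0.53 [ 610.8 -419. ] 23.2 [129. 276.] [93. 39. 17.]
0.5 [ 694.2 -167.5] 22.1 [230. 299.] [140. 118. 220.]
0.49 [ 652.7 -262.4] 21.4 [193. 285.] [151. 152. 158.]
[(0.58, [269.0, 250.0], 161, [600.0, -73.0, 70.0], 73, [599, -72, 18], [19.0, 19.0, 19.0])]
[(0.61, [391.0, 219.0], 223, [507.0, 242.0, 33.0], 47, [502, 245, 17], [48.0, 55.0, 58.0])] [(0.67, [297.0, 220.0], 687, [459.0, -1.0, 8.0], 18, [452, -8, 63], [139.0, 141.0, 146.0])]
-> (659, -309, 190, 100, 9)
    0.002 0.027 0.001 -9.9; -0.003 0.027 0 -9.9; -0.007 0.027 0.001 -9.9; -0.012 0.024 0.001 -10; -0.016 0.022 0.001 -9.9; -0.019 0.019 0 -9.9; -0.023 0.016 0.001 -9.9; -0.024 0.011 0.001 -9.9
    -0.0268 0.0073 0.0004 -9.9
```

Request:
apply_moves(motion="0.002 0.027 0.001 -9.9; -0.003 0.027 0 -9.9; -0.007 0.027 0.001 -9.9; -0.012 0.024 0.001 -10; -0.016 0.022 0.001 -9.9; -0.019 0.019 0 -9.9; -0.023 0.016 0.001 -9.9; -0.024 0.011 0.001 -9.9", fingers=0.4)

```text
time: 29.32
tool_pos: [651.8, -283.2, 190.4]
tcp_rot: [-3.142, -0.0, 1.578]
contact_force: [-0.3, -0.0, -0.2]
grip_width: 63.7
finger_force: 0.0
```

Request:
apply_moves(motion="-0.0268 0.0073 0 -9.9; 0 0 0 -2; 0 0 0 0; 0 0 0 0")

```text
time: 29.82
tool_pos: [659.1, -308.0, 190.8]
tcp_rot: [3.141, -0.0, 1.779]
contact_force: [0.3, -0.5, 0.3]
grip_width: 64.3
finger_force: 0.0
```

Run:
```python
from h import *
c=shot('wrist','w7.png'); tins(c)
print(tcp()[1]['tool_pos'],tcp()[1]['grip_width'])
plan((650,-260,60,102),(650,-260,4,102,4))
```

```text
0.85 [ 692.2 -168. ] 21.7 [354.  26.] [160. 134. 226.]
0.73 [ 618.5 -403.8] 11.3 [220. 262.] [160.  75.  31.]
0.64 [ 659.8 -364.7] 21.6 [267. 231.] [156. 128. 235.]
0.6 [ 649.8 -262.1] 21.8 [283. 122.] [175. 175. 182.]
[ 659.11807124 -308.16014733  190.95577726] 64.20880233041132
-> (650, -260, 60, 102)
    0.016 0 0.044 0; 0.017 0.001 0.043 0; 0.016 0.0001 0.044 0
-> (650, -260, 4, 102, 4)
    0 0 0.014 0; 0 0 0.014 0; 0 0 0.014 0; 0 0 0.014 0
```

Request:
apply_moves(motion="0.016 0 0.044 0; 0.016 0 0.043 0; 0.015 0 0.043 0; 0 0 0.014 0; 0 0 0.014 0; 0 0 0.014 0; 0 0 0.014 0; 0 0 0 0")

```text
time: 30.92
tool_pos: [648.6, -263.0, 3.3]
tcp_rot: [-3.14, -0.001, 1.779]
contact_force: [0.7, 0.9, 1.8]
grip_width: 64.6
finger_force: 0.0
```

Request:
apply_moves(motion="0 0 0 0; 0 0 0 0; 0 0 0 0; 0 0 0 0", fingers=-0.5)

```text
time: 31.42
tool_pos: [649.7, -263.2, 5.3]
tcp_rot: [3.141, 0.001, 1.78]
contact_force: [0.4, -0.2, 3.1]
grip_width: 43.1
finger_force: 30.0
```

Run:
```python
from h import *
o=bot.get_obs();print(o['tool_pos'],o['grip_width'],o['finger_force'])
p=o['tool_pos']
plan((*p[:2],120,102),(474.8,-417.8,120,102),(474.8,-417.8,16,102,3))
```

```text
[ 649.68596038 -263.22492886    5.34210535] 43.107462828137116 30.000766217708588
-> (np.float64(649.6859603764107), np.float64(-263.2249288569945), 120, 102)
    0 0 -0.038 0; 0 0 -0.038 0; 0 0 -0.0387 0
-> (474.8, -417.8, 120, 102)
    -0.023 -0.041 0 0; -0.023 -0.04 0 0; -0.023 -0.041 0 0; -0.023 -0.041 0 0; -0.023 -0.0401 0 0
-> (474.8, -417.8, 16, 102, 3)
    0 0 0.035 0; 0 0 0.034 0; 0 0 0.035 0
```

Request:
apply_moves(motion="0 0 -0.038 0; 0 0 -0.038 0; 0 0 -0.039 0; -0.023 -0.041 0 0; -0.023 -0.04 0 0; -0.023 -0.041 0 0; -0.023 -0.041 0 0; -0.023 -0.04 0 0")

```text
time: 32.42
tool_pos: [473.2, -418.4, 119.6]
tcp_rot: [-3.142, -0.0, 1.78]
contact_force: [-0.3, -0.5, -0.2]
grip_width: 42.6
finger_force: 30.0
```

Request:
apply_moves(motion="0 0 0 0; 0 0 0.035 0; 0 0 0.034 0; 0 0 0.033 0; 0 0 0 0; 0 0 0 0")

```text
time: 33.17
tool_pos: [475.4, -417.8, 18.7]
tcp_rot: [3.141, 0.001, 1.78]
contact_force: [1.4, 0.1, -1.0]
grip_width: 42.6
finger_force: 30.0
```

Request:
apply_moves(motion="0 0 0 0; 0 0 0 0; 0 0 0 0; 0 0 -0.02 0; 0 0 -0.05 0; 0 0 -0.05 0; 0 0 0 0", fingers=0.2)

```text
time: 34.05
tool_pos: [476.2, -419.6, 142.7]
tcp_rot: [3.137, 0.008, 1.78]
contact_force: [0.2, -0.3, -0.7]
grip_width: 55.2
finger_force: 0.0
```

Run:
```python
from h import *
c=shot('wrist','w8.png'); tins(c);print([x for x in find(c,'tin1')])
c=shot('top'); tins(c)
print(tcp()[1]['tool_pos'])
plan((560,60,190,102),(571+10-91+90,296-49,190,102))
```

```text
0.96 [ 607.8 -418.5] 22.0 [438. 216.] [212. 103.  44.]
0.77 [ 474.5 -413.2] 21.4 [280. 189.] [215. 214. 220.]
0.71 [ 659.2 -364.5] 22.4 [520. 170.] [175. 145. 234.]
[(0.96, [438.0, 216.0], 2371, [605.0, -416.0, 14.0], 16, [608, -418, 22], [212.0, 103.0, 44.0]), (0.77, [280.0, 189.0], 2553, [475.0, -416.0, 23.0], 24, [475, -418, 22], [215.0, 214.0, 220.0]), (0.71, [520.0, 170.0], 2941, [656.0, -365.0, 14.0], 16, [659, -365, 22], [175.0, 145.0, 234.0])]
0.67 [ 658.5 -361.4] 22.1 [410. 137.] [133. 110. 214.]
0.66 [441. 249.] 22.1 [146. 236.] [151. 154. 167.]
0.66 [569.4 299.5] 22.4 [121. 186.] [149. 152. 165.]
0.66 [ 605.9 -414.8] 21.6 [430. 159.] [155.  76.  46.]
0.59 [ 689.9 -164.4] 21.8 [325. 125.] [131. 114. 213.]
0.51 [660.8 205.7] 22.0 [164. 141.] [144. 146. 159.]
0.41 [ 455.1 -338.3] 131.2 [402. 223.] [ 36.  75. 123.]
[ 473.89394747 -416.98315034  135.95651001]
-> (560, 60, 190, 102)
    0.045 0.018 -0.005 0; 0.045 0.019 -0.006 0; 0.045 0.018 -0.005 0; 0.045 0.018 -0.006 0; 0.044 0.019 -0.005 0; 0.045 0.018 -0.005 0; 0.045 0.018 -0.006 0; 0.045 0.018 -0.005 0
    0.045 0.019 -0.006 0; 0.0448 0.0181 -0.005 0
-> (580, 247, 190, 102)
    0.045 0.015 0 0; 0.044 0.014 0 0; 0.045 0.015 0 0; 0.0448 0.0143 0 0
```

Run:
```python
from h import *
plan((672,154.5,190,102),vmax=45)
```

```text
-> (672, 154.5, 190, 102)
    0.037 0.022 -0.004 0; 0.037 0.023 -0.004 0; 0.037 0.022 -0.004 0; 0.037 0.022 -0.003 0; 0.037 0.023 -0.004 0; 0.037 0.022 -0.004 0; 0.037 0.022 -0.004 0; 0.037 0.022 -0.004 0
    0.037 0.023 -0.004 0; 0.037 0.022 -0.004 0; 0.037 0.022 -0.003 0; 0.037 0.023 -0.004 0; 0.037 0.022 -0.004 0; 0.037 0.0223 -0.004 0
```

Request:
apply_moves(motion="0.037 0.022 -0.01 0; 0.037 0.023 -0.01 0; 0.037 0.022 -0.01 0; 0.037 0.022 -0.01 0; 0.037 0.023 -0.01 0; 0.037 0.022 -0.004 0; 0.037 0.022 0 0; 0.037 0.022 0 0", fingers=0.4)

```text
time: 35.3
tool_pos: [587.2, -89.7, 190.3]
tcp_rot: [-3.14, -0.001, 1.78]
contact_force: [0.5, -0.2, 0.6]
grip_width: 64.5
finger_force: 0.0
```

Request:
apply_moves(motion="0.037 0.023 0 0; 0.037 0.022 0 0; 0.037 0.022 0 0; 0.037 0.023 0 0; 0.037 0.022 0 0; 0.037 0.0223 0 0; 0 0 0 0; 0 0 0 0")

```text
time: 36.3
tool_pos: [672.1, 153.3, 190.2]
tcp_rot: [-3.139, 0.0, 1.78]
contact_force: [-0.5, -0.2, -1.0]
grip_width: 64.2
finger_force: 0.0
```

Run:
```python
from h import *
c=shot('wrist','w9.png'); tins(c)
print(tcp()[1]['tool_pos'],tcp()[1]['grip_width'])
plan((662,203.5,60,102),(662,203.5,4,102,4))
```

```text
0.94 [575.2 282.7] 15.9 [202.   4.] [123. 127. 136.]
0.83 [662.7 203.1] 21.9 [284. 121.] [167. 168. 176.]
0.4 [580.9  18.5] 75.0 [178. 241.] [36. 58. 89.]
[672.36937034 152.55236846 191.09880809] 64.33764376402476
-> (662, 203.5, 60, 102)
    0.017 0 0.044 0; 0.018 0 0.043 -0.1; 0.017 0.0004 0.0441 0
-> (662, 203.5, 4, 102, 4)
    0 0 0.014 0; 0 0 0.014 0; 0 0 0.014 0; 0 0 0.014 0
```

Request:
apply_moves(motion="0.017 0 0.044 0; 0.018 0 0.043 0; 0.0165 0 0.043 0; 0 0 0.014 0; 0 0 0.014 0; 0 0 0.014 0; 0 0 0.014 0; 0 0 0 0")

```text
time: 37.4
tool_pos: [661.4, 203.8, 4.5]
tcp_rot: [-3.14, -0.0, 1.779]
contact_force: [0.1, -0.4, 0.0]
grip_width: 64.3
finger_force: 0.0
```

Request:
apply_moves(motion="0 0 0 0; 0 0 0 0; 0 0 0 0; 0 0 0 0", fingers=-0.5)

```text
time: 37.9
tool_pos: [662.4, 204.4, 6.3]
tcp_rot: [3.14, -0.0, 1.78]
contact_force: [-0.7, 0.0, 3.5]
grip_width: 42.3
finger_force: 30.0
```

Run:
```python
from h import *
o=bot.get_obs();print(o['tool_pos'],o['grip_width'],o['finger_force'])
p=o['tool_pos']
plan((*p[:2],140,102),(464.4,-368.9,140,102))
```

```text
[662.39977005 204.38022905   6.33457942] 42.31547746382838 30.000884234905243
-> (np.float64(662.3997700471659), np.float64(204.3802290507097), 140, 102)
    0 0 -0.045 0; 0 0 -0.044 0; 0 0 -0.0447 0
-> (464.4, -368.9, 140, 102)
    -0.04 -0.024 0 0; -0.04 -0.024 0 0; -0.04 -0.024 0 0; -0.04 -0.024 0 0; -0.04 -0.024 0 0; -0.04 -0.024 0 0; -0.04 -0.024 0 0; -0.04 -0.024 0 0
    -0.04 -0.024 0 0; -0.04 -0.024 0 0; -0.04 -0.024 0 0; -0.04 -0.025 0 0; -0.0398 -0.0236 0 0
```

Request:
apply_moves(motion="0 0 -0.045 0; 0 0 -0.044 0; 0 0 -0.045 0; -0.04 -0.024 0 0; -0.04 -0.024 0 0; -0.04 -0.024 0 0; -0.04 -0.024 0 0; -0.04 -0.024 0 0")

```text
time: 38.9
tool_pos: [585.3, -17.6, 139.7]
tcp_rot: [3.142, -0.0, 1.78]
contact_force: [1.0, -0.7, -0.5]
grip_width: 42.6
finger_force: 30.0
```

Request:
apply_moves(motion="-0.04 -0.024 0 0; -0.04 -0.024 0 0; -0.04 -0.024 0 0; -0.04 -0.024 0 0; -0.04 -0.024 0 0; -0.04 -0.024 0 0; -0.04 -0.025 0 0; -0.04 -0.024 0 0")

```text
time: 39.9
tool_pos: [462.8, -370.7, 139.7]
tcp_rot: [3.141, -0.0, 1.78]
contact_force: [0.7, -0.4, -0.4]
grip_width: 42.7
finger_force: 30.0
```

Request:
apply_moves(motion="0 0 0 0; 0 0 0 0")

```text
time: 40.15
tool_pos: [463.4, -368.9, 139.4]
tcp_rot: [-3.142, -0.001, 1.779]
contact_force: [-0.1, -0.6, -0.6]
grip_width: 42.9
finger_force: 30.0
```

Request:
apply_moves(motion="0 0 0.04 0; 0 0 0.04 0; 0 0 0.04 0; 0 0 0 0; 0 0 0 0")

```text
time: 40.78
tool_pos: [464.6, -369.2, 21.1]
tcp_rot: [3.141, 0.001, 1.781]
contact_force: [0.3, -0.0, -0.1]
grip_width: 42.8
finger_force: 30.0
```

Request:
apply_moves(motion="0 0 0 0; 0 0 0 0; 0 0 0 0; 0 0 -0.03 0; 0 0 -0.05 0; 0 0 -0.05 0; 0 0 -0.04 0; 0 0 0 0", fingers=0.2)

```text
time: 41.78
tool_pos: [464.8, -370.7, 193.6]
tcp_rot: [3.137, 0.007, 1.78]
contact_force: [0.1, -0.5, -0.6]
grip_width: 55.2
finger_force: 0.0
```

Run:
```python
from h import *
c=shot('wrist','w10.png'); print(*[x for x in find(c,'tin1') if x[5][0]<560],sep='\n')
print(tcp()[1]['tool_pos'])
plan((581,247,190,102))
```

```text
(0.97, [282.0, 225.0], 1752, [475.0, -415.0, 23.0], 24, [475, -418, 22], [196.0, 195.0, 203.0])
(0.66, [279.0, 178.0], 1836, [465.0, -370.0, 23.0], 24, [465, -372, 22], [202.0, 201.0, 209.0])
[ 463.32345816 -369.20217907  189.44480311]
-> (581, 247, 190, 102)
    0.044 0.019 0 0; 0.045 0.018 0 0; 0.044 0.019 0 0; 0.045 0.019 0 0; 0.044 0.018 0 0; 0.045 0.019 0 0; 0.044 0.019 0 0; 0.045 0.018 0 0
    0.044 0.019 0 0; 0.045 0.019 0 0; 0.044 0.018 0 0; 0.045 0.019 -0.001 0; 0.0445 0.0188 0.0004 0
```

Two tins are in the box, at z 24. Next is the tin at (571,296).

Request:
apply_moves(motion="0.044 0.019 0 0; 0.045 0.018 0 0; 0.044 0.019 0 0; 0.045 0.019 0 0; 0.044 0.018 0 0; 0.045 0.019 0 0; 0.044 0.019 0 0; 0.045 0.018 0 0", fingers=0.4)

```text
time: 42.88
tool_pos: [534.8, 11.4, 187.8]
tcp_rot: [-3.138, -0.001, 1.779]
contact_force: [0.6, 0.6, -0.2]
grip_width: 64.1
finger_force: 0.0
```

Request:
apply_moves(motion="0.044 0.019 0 0; 0.045 0.019 0 0; 0.044 0.018 0 0; 0.045 0.019 0 0; 0.0445 0.0188 0 0; 0 0 0 0; 0 0 0 0")

```text
time: 43.75
tool_pos: [580.4, 246.4, 187.9]
tcp_rot: [-3.138, 0.001, 1.78]
contact_force: [-0.1, -0.2, 0.2]
grip_width: 64.7
finger_force: 0.0
```

Run:
```python
from h import *
c=shot('wrist','w11.png'); tins(c); print(find(c,'cream_jar'))
print(tcp()[1]['tool_pos'],tcp()[1]['grip_width'])
plan((571.3,296,60,102),(571.3,296,4,102,4))
```

```text
0.84 [443.8 246.3] 22.0 [133. 150.] [148. 153. 165.]
0.75 [571.1 297.2] 21.7 [283. 119.] [166. 165. 172.]
[(0.57, [192.0, 164.0], 1742, [502.0, 249.0, 37.0], 45, [500, 246, 17], [60.0, 78.0, 94.0])]
[581.04474565 245.57645569 189.22502064] 64.11669322407529
-> (571.3, 296, 60, 102)
    0.017 0 0.043 0; 0.017 0.001 0.043 -0.1; 0.0173 -0.0001 0.0432 0
-> (571.3, 296, 4, 102, 4)
    0 0 0.014 0; 0 0 0.014 0; 0 0 0.014 0; 0 0 0.014 0
```

Request:
apply_moves(motion="0.017 0 0.043 0; 0.017 0 0.043 0; 0.0178 0 0.043 0; 0 0 0.014 0; 0 0 0.014 0; 0 0 0.014 0; 0 0 0.013 0; 0 0 0 0")

```text
time: 44.9
tool_pos: [570.0, 297.1, 4.8]
tcp_rot: [-3.14, 0.0, 1.779]
contact_force: [-0.1, 0.9, 0.1]
grip_width: 64.0
finger_force: 0.0
```

Request:
apply_moves(motion="0 0 0 0; 0 0 0 0; 0 0 0 0; 0 0 0 0", fingers=-0.5)

```text
time: 45.4
tool_pos: [570.8, 297.8, 6.2]
tcp_rot: [3.14, -0.0, 1.78]
contact_force: [-0.2, -0.1, 2.6]
grip_width: 42.7
finger_force: 30.0
```

Run:
```python
from h import *
o=bot.get_obs();print(o['tool_pos'],o['grip_width'],o['finger_force'])
p=o['tool_pos']
plan((*p[:2],140,102),(454,-320,140,102))
```

```text
[570.78059531 297.78978018   6.23661212] 42.726241200690566 30.00073403120041
-> (np.float64(570.7805953085269), np.float64(297.7897801838169), 140, 102)
    0 0 -0.045 0; 0 0 -0.044 0; 0 0 -0.0448 0
-> (454, -320, 140, 102)
    -0.045 -0.019 0 0; -0.044 -0.018 0 0; -0.045 -0.019 0 0; -0.045 -0.019 0 0; -0.044 -0.018 0 0; -0.045 -0.019 0 0; -0.044 -0.019 0 0; -0.045 -0.018 0 0
    -0.045 -0.019 0 0; -0.044 -0.018 0 0; -0.045 -0.019 0 0; -0.045 -0.019 0 0; -0.0441 -0.0184 0 0
```

Request:
apply_moves(motion="0 0 -0.045 0; 0 0 -0.044 0; 0 0 -0.045 0; -0.045 -0.019 0 0; -0.044 -0.018 0 0; -0.045 -0.019 0 0; -0.045 -0.019 0 0; -0.044 -0.018 0 0")

```text
time: 46.4
tool_pos: [525.1, 58.7, 139.7]
tcp_rot: [3.141, 0.0, 1.78]
contact_force: [0.9, 0.3, -1.1]
grip_width: 43.0
finger_force: 30.0
```

Request:
apply_moves(motion="-0.045 -0.019 0 0; -0.044 -0.019 0 0; -0.045 -0.018 0 0; -0.045 -0.019 0 0; -0.044 -0.018 0 0; -0.045 -0.019 0 0; -0.045 -0.019 0 0; -0.0441 -0.0184 0 0")

```text
time: 47.4
tool_pos: [453.0, -321.7, 139.6]
tcp_rot: [3.141, -0.0, 1.779]
contact_force: [0.2, -0.6, -0.4]
grip_width: 42.7
finger_force: 30.0
```

Request:
apply_moves(motion="0 0 0 0; 0 0 0 0")

```text
time: 47.65
tool_pos: [453.3, -319.6, 139.3]
tcp_rot: [-3.141, -0.001, 1.779]
contact_force: [-0.5, 0.4, -0.5]
grip_width: 42.8
finger_force: 30.0
```

Request:
apply_moves(motion="0 0 0.04 0; 0 0 0.04 0; 0 0 0.04 0; 0 0 0 0; 0 0 0 0")

```text
time: 48.28
tool_pos: [454.4, -319.9, 20.9]
tcp_rot: [3.141, 0.001, 1.781]
contact_force: [0.3, -1.0, -0.3]
grip_width: 43.2
finger_force: 30.0
```

Request:
apply_moves(motion="0 0 0 0; 0 0 0 0; 0 0 0 0; 0 0 -0.03 0; 0 0 -0.05 0; 0 0 -0.05 0; 0 0 -0.04 0; 0 0 0 0", fingers=0.2)

```text
time: 49.28
tool_pos: [454.8, -321.4, 193.3]
tcp_rot: [3.137, 0.006, 1.779]
contact_force: [-0.4, -1.1, -0.9]
grip_width: 54.9
finger_force: 0.0
```

Run:
```python
from h import *
c=shot('wrist','w12.png'); print(*[x for x in find(c,'tin1') if x[5][0]<560],sep='\n')
print(tcp()[1]['tool_pos'])
plan((394.5,237.5,190,10),vmax=45)
```

```text
(0.9, [140.0, 11.0], 1392, [312.0, -211.0, 14.0], 16, [308, -204, 21], [163.0, 137.0, 230.0])
(0.84, [279.0, 265.0], 742, [471.0, -400.0, 31.0], 24, [474, -412, 21], [178.0, 178.0, 186.0])
(0.59, [280.0, 230.0], 1754, [464.0, -369.0, 23.0], 24, [465, -371, 22], [200.0, 199.0, 207.0])
(0.59, [281.0, 178.0], 1865, [454.0, -320.0, 23.0], 24, [455, -322, 22], [204.0, 204.0, 212.0])
[ 453.28862019 -319.99233598  189.4389197 ]
-> (394.5, 237.5, 190, 10)
    0.043 0.004 0 7.1; 0.043 0 0 7; 0.043 -0.007 0 7.1; 0.041 -0.011 0 7.1; 0.04 -0.016 0 7.1; 0.038 -0.022 0 7; 0.034 -0.025 0 7.1; 0.032 -0.03 0 7.1
    0.027 -0.033 0 7.1; 0.023 -0.037 0 7; 0.018 -0.039 0 7.1; 0.014 -0.041 -0.001 7.1; 0.0082 -0.0421 0.0004 7.1
```

Request:
apply_moves(motion="0.043 0.004 0 7.1; 0.043 0 0 7; 0.043 -0.007 0 7.1; 0.041 -0.011 0 7.1; 0.04 -0.016 0 7.1; 0.038 -0.022 0 7; 0.034 -0.025 0 7.1; 0.032 -0.03 0 7.1", fingers=0.4)

```text
time: 50.38
tool_pos: [416.2, 24.5, 188.2]
tcp_rot: [-3.139, 0.002, 0.787]
contact_force: [0.9, -0.0, 0.5]
grip_width: 63.9
finger_force: 0.0
```

Request:
apply_moves(motion="0.027 -0.033 0 7.1; 0.023 -0.037 0 7; 0.018 -0.039 0 7.1; 0.014 -0.041 0 7.1; 0.0082 -0.0421 0 7.1; 0 0 0 0; 0 0 0 0")

```text
time: 51.25
tool_pos: [394.0, 236.6, 188.5]
tcp_rot: [3.141, 0.003, 0.176]
contact_force: [-0.0, 0.6, -0.4]
grip_width: 64.3
finger_force: 0.0
```

Run:
```python
from h import *
c=shot('wrist','w13.png'); tins(c); print(find(c,'cream_jar'))
print(tcp()[1]['tool_pos'],tcp()[1]['tcp_rot'],tcp()[1]['grip_width'])
plan((443.8,246.3,60,10),(443.8,246.3,4.5,10,4))
```

```text
0.75 [443.7 245.8] 21.8 [279. 123.] [166. 166. 173.]
[(0.61, [291.0, 54.0], 1778, [498.0, 246.0, 41.0], 45, [500, 246, 17], [39.0, 42.0, 45.0])]
[394.71366952 236.23591579 189.25694682] [3.14129355e+00 8.54987426e-04 1.73064717e-01] 64.26942447432295
-> (443.8, 246.3, 60, 10)
    0.017 0 0.043 0; 0.016 -0.001 0.043 -0.1; 0.0171 -0.0004 0.0433 0
-> (443.8, 246.3, 4.5, 10, 4)
    0 0 0.014 0; 0 0 0.014 0; 0 0 0.014 0; 0 0 0.0135 0
```

View pics/w13.png

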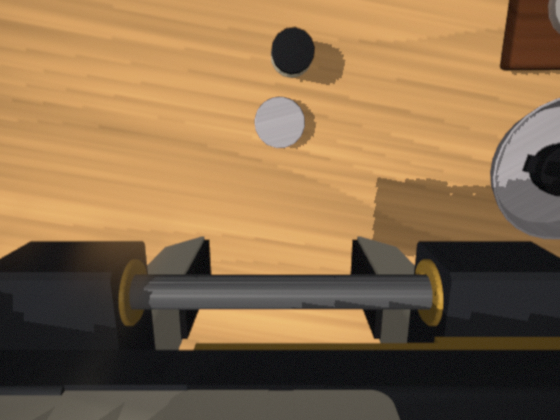

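The last tin is at (279,122), with the jar ahead of it at (293,50). Closing sideways keeps the fingers clear of the jar.

Request:
apply_moves(motion="0.017 0 0.043 0; 0.016 0 0.043 0; 0.016 0 0.043 0; 0 0 0.014 0; 0 0 0.014 0; 0 0 0.014 0; 0 0 0.013 0; 0 0 0 0")

```text
time: 52.4
tool_pos: [442.4, 245.7, 5.1]
tcp_rot: [3.141, 0.001, 0.174]
contact_force: [-0.2, 0.4, 0.1]
grip_width: 64.2
finger_force: 0.0
```

Request:
apply_moves(motion="0 0 0 0; 0 0 0 0; 0 0 0 0; 0 0 0 0", fingers=-0.5)

```text
time: 52.9
tool_pos: [443.3, 246.0, 6.1]
tcp_rot: [-3.141, -0.001, 0.174]
contact_force: [0.6, -0.2, 2.8]
grip_width: 43.0
finger_force: 30.0
```

Run:
```python
from h import *
o=bot.get_obs();print(o['tool_pos'],o['grip_width'],o['finger_force'])
p=o['tool_pos']
plan((*p[:2],140,10),(443.6,-271,140,102))
```

```text
[443.28354263 245.98150641   6.09549043] 42.99828820905497 30.000675916671753
-> (np.float64(443.2835426314669), np.float64(245.98150641429368), 140, 10)
    0 0 -0.045 0; 0 0 -0.044 0; 0 0 -0.0449 0
-> (443.6, -271, 140, 102)
    -0.008 0.046 0 -8.4; -0.015 0.045 0 -8.3; -0.021 0.042 0 -8.4; -0.027 0.038 0 -8.4; -0.032 0.035 0 -8.3; -0.037 0.029 0 -8.4; -0.041 0.023 0 -8.4; -0.044 0.017 0 -8.3
    -0.045 0.011 0 -8.4; -0.047 0.004 0 -8.4; -0.0471 -0.0032 0 -8.3
```

Request:
apply_moves(motion="0 0 -0.045 0; 0 0 -0.044 0; 0 0 -0.045 0; -0.008 0.046 0 -8.4; -0.015 0.045 0 -8.3; -0.021 0.042 0 -8.4; -0.027 0.038 0 -8.4; -0.032 0.035 0 -8.3")

```text
time: 53.9
tool_pos: [443.4, 9.3, 139.7]
tcp_rot: [3.141, -0.0, 0.908]
contact_force: [0.1, -0.4, -0.7]
grip_width: 43.1
finger_force: 30.0
```

Request:
apply_moves(motion="-0.037 0.029 0 -8.4; -0.041 0.023 0 -8.4; -0.044 0.017 0 -8.3; -0.045 0.011 0 -8.4; -0.047 0.004 0 -8.4; -0.0471 -0.0032 0 -8.3; 0 0 0 0; 0 0 0 0")

```text
time: 54.9
tool_pos: [442.8, -270.6, 139.2]
tcp_rot: [-3.141, -0.001, 1.778]
contact_force: [1.2, 0.4, -0.3]
grip_width: 43.0
finger_force: 30.0
```

Request:
apply_moves(motion="0 0 0.04 0; 0 0 0.04 0; 0 0 0.04 0; 0 0 0 0; 0 0 0 0")

```text
time: 55.52
tool_pos: [444.0, -270.9, 20.9]
tcp_rot: [3.141, 0.001, 1.78]
contact_force: [-0.0, -1.1, -0.6]
grip_width: 43.2
finger_force: 30.0
```

Request:
apply_moves(motion="0 0 0 0; 0 0 0 0; 0 0 0 0; 0 0 -0.03 0; 0 0 -0.05 0; 0 0 -0.05 0; 0 0 -0.05 0; 0 0 -0.04 0", fingers=0.2)

```text
time: 56.52
tool_pos: [443.2, -271.3, 242.1]
tcp_rot: [3.14, 0.002, 1.779]
contact_force: [0.8, -0.7, -0.8]
grip_width: 55.4
finger_force: 0.0
```

Run:
```python
from h import *
c=shot('wrist'); print(*[x for x in find(c,'tin1') if x[5][0]<560],sep='\n')
a=shot('top'); b=shot('scene')
for c in (a,b): print('---'); [print(x) for t in('tin1','dish','lid','cream_jar','plunger_top') for x in find(c,t)]
tube(b); tube(a)
cv2.imwrite('pics/end.png',np.vstack([cv2.resize(a['img'][110:270,90:490],(750,300)),cv2.resize(b['img'][150:310,90:490],(750,300))]))
```

```text
(0.98, [279.0, 170.0], 1432, [444.0, -270.0, 23.0], 24, [444, -271, 22], [169.0, 168.0, 175.0])
(0.81, [165.0, 69.0], 1844, [309.0, -202.0, 14.0], 16, [307, -202, 22], [162.0, 142.0, 239.0])
(0.72, [282.0, 311.0], 200, [478.0, -432.0, 23.0], 25, [477, -429, 16], [133.0, 133.0, 138.0])
(0.69, [282.0, 214.0], 1344, [454.0, -320.0, 23.0], 24, [455, -322, 22], [182.0, 181.0, 189.0])
---
(0.9, [240.0, 174.0], 318, [574.0, 29.0, 72.0], 74, [575, 28, 22], [146.0, 146.0, 156.0])
(0.7, [326.0, 127.0], 297, [689.0, -164.0, 15.0], 18, [690, -165, 22], [129.0, 110.0, 210.0])
(0.67, [346.0, 293.0], 280, [307.0, -198.0, 16.0], 18, [306, -198, 21], [137.0, 114.0, 216.0])
(0.66, [391.0, 228.0], 164, [451.0, -308.0, 23.0], 26, [452, -314, 21], [132.0, 133.0, 144.0])
(0.61, [408.0, 136.0], 324, [657.0, -360.0, 14.0], 18, [658, -361, 22], [126.0, 108.0, 207.0])
(0.6, [433.0, 157.0], 341, [607.0, -414.0, 16.0], 18, [606, -415, 22], [146.0, 77.0, 52.0])
(0.61, [254.0, 223.0], 2043, [447.0, -6.0, 7.0], 18, [446, -7, 64], [136.0, 136.0, 146.0])
(0.95, [259.0, 233.0], 367, [445.0, -9.0, 28.0], 45, [445, -8,
[... 1242 characters left out ...]

(0.59, [292.0, 203.0], 1167, [439.0, -12.0, 8.0], 21, [448, -10, 66], [137.0, 140.0, 146.0])
(0.84, [290.0, 210.0], 308, [457.0, -12.0, 27.0], 44, [450, -12, 21], [19.0, 19.0, 20.0])
(0.59, [306.0, 239.0], 178, [576.0, 24.0, 73.0], 75, [578, 24, 21], [155.0, 157.0, 163.0])
(0.56, [173.0, 218.0], 219, [461.0, -321.0, 22.0], 27, [457, -320, 23], [141.0, 142.0, 148.0])
(0.54, [390.0, 221.0], 179, [509.0, 242.0, 34.0], 47, [504, 245, 16], [43.0, 49.0, 51.0])
(0.44, [270.0, 249.0], 135, [602.0, -73.0, 70.0], 73, [601, -73, 17], [17.0, 16.0, 16.0])
tube z [69.3 70.4 72.9 75.  76.2]
tube tin p0.90 n318 z [68.8 72.  74.9] slope [ 0.007 -0.072] c [574.4  28.6  71.6]
tube z [68.6 69.8 72.1 74.2 75.3]
```

View pics/end.png

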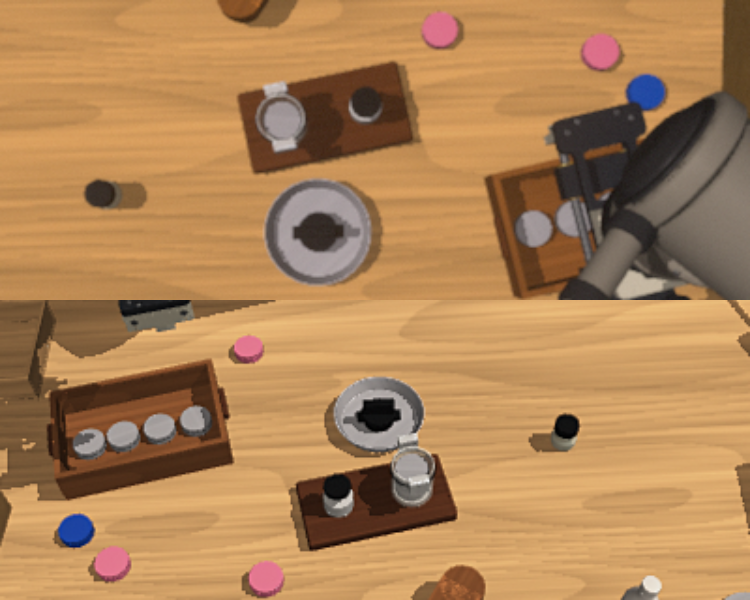

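All four spares are in the box (lower view, 88–195, 420–445). The lid is in the dish at (378,413), the tube is filled to the line at (412,480), the plunger is up, and the jar is standing at (566,430).

```bash
python3 -c "
from plant import bot
print(bot.close_job())"
```

```text
the job is handed in; nothing more can be done
None
```

I handed the job in after about 57 s of robot time: the lid is in the dish, three tins are stacked to the line, the plunger was pressed to its stop and came back up, the four spare tins are in the box, and the jar is still standing; the hand-in returned no verdict.

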